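# Post-cure the day's resin masters on the hand turntable

## Robot

A 6-joint arm with a two-finger parallel gripper is mounted at the origin on a cart in front of the work surface, level with it; the furniture and walls round the work are solid. World frame = base frame: x ahead of the robot, y to its left, z up, the work surface at z = 0. Lengths are in m, angles in rad, forces in N, time in s.
With the tool pointing down it reaches from about 0.225 to 0.875 m from the base axis. Payload 3.4 kg.
Tool frame: the origin (TCP) lies midway between the tips of the shut fingers; the grasp point (between the pads) lies 19 mm behind it (manip.grasp_offset is the distance from the TCP to the grasp point, in m); x points along the fingers, y is the direction in which the jaws open and shut, and the axes are right-handed (so a half turn about x gives the same grasp; the last joint's range is limited). The gripper opens to 85 mm and grips with 20 to 120 N. Pads are 22 mm wide; open, the fingers measure 114 mm over their backs; the gripper's body (76 mm by 85 mm) begins 54 mm behind the grasp point. The pads swing forward as they close: fully open they stand 13 mm farther back than shut.
Start: joints at [1.09, 0.276, 1.505, -0, 1.361, -0.121], TCP at [0.202, 0.538, 0.231] pointing down, gripper open.
Joint ranges: [-2.89, 2.89], [-0.75, 2.08], [0.22, 2.7], [-1.18, 4.32], [0.11, 2.71], [-2.7, 2.7]. Speed limits (rad/s): [2.57, 2.57, 3.14, 3.14, 3.14, 3.14].

## Interface

Orientations are given as a unit quaternion [w, x, y, z].
In Python, from rig import manip gives the robot as it stands.
- The arm moves only by the shell command python3 -m creep 'ROWS' [OPENING] [FORCE]. ROWS is a JSON object of lists of equal length, an entry for each row: "delta_pos": the shift along the tool's x, y, z in cm, a list of three; "dr": the turn, a rotation vector about the tool's x, y, z in rad, a list of three. In form: {"delta_pos": [[dx, dy, dz], ...], "dr": [[rx, ry, rz], ...]}. A call has 1 to 10 rows; each row is the pose to reach, as a shift and turn from the pose commanded when the call began, along the tool's axes at that moment; what a row does not reach only later rows make up. A row lasts 1/10 s, in which the tool goes at most 50 mm and 8.59 degrees, less where a joint would pass 70% of its speed; a pose out of reach is approached as far as the arm can. A call with a gripper value outside its range is refused whole. OPENING is the opening, from -1 (shut) to 1 (fully open), set as the call begins (- or left out, the last holds). The fingers move at their own pace and stop on an object; FORCE is the grip in N (left out, the last holds). Time passes only in rows, so rows that repeat a pose let the fingers close. It gives the time, the measured TCP pose, the force and the opening at its end, in the units of the state.
- manip.get_state(): the state, without advancing time (a new reading comes with each control period).
- manip.get_image(name): name is "scene" or "top"; returns a dict with "pixels" (420x560x3 uint8, blue, green, red), "depth" (420x560 float32, m along the optical axis (not along the pixel's ray), 0 where there is no reading), "intrinsics" (3x3 intrinsics, pixels), "rvec" (rotation vector, rad) and "tvec" (3), from world to camera coordinates, as OpenCV has them. Camera axes: x right, y down, z forward; pixel columns grow to the right and rows downward; lengths in m; the calibration is good to about 2 mm. A picture is of the moment at which its call begins.
- manip.sign_off(): hands the job in, once; it reports no verdict.
The state is a dict: "clock": time; "qpos": joint angles; "qd": joint speeds; "effort": joint torques, N m; "position": TCP position; "ee_rot": TCP orientation; "contact_force": force on the tool from outside, world axes, zero at the start; "moment": the same for the moment, N m; "width": finger opening in m.
Only numpy, scipy, OpenCV 4.12 (cv2) and the standard library are available. Lean on these libraries where they do the work, as an engineer would, in place of code of your own. Each camera call takes 0.05 s, during which the arm holds its last target. There are 200 camera calls.

## Task

Get the printed resin masters cured, each job in a dish of its own: for every print standing on the plywood board, lift one steel dish off the top of the nested stack without pulling up the one beneath, lay the dish flat in the middle of a rubber pad on the turntable, and put the print in it; dishes that are not needed stay nested where they stand. When all are loaded, switch the lamp on with its toggle lever, lead the turntable by its crank knob once right round (either way) so that the line on its rim comes back to the line on the base, then switch the lamp off and put the cured prints back on the board, leaving their dishes on the pads. Do not knock the loupe or the red polishing bar about.

Things in the scene. Friction and masses are not known exactly. Their poses are not given: they have to be found in the camera images.
- cure_station: Post-curing station, fixed: grey base 301 x 240 x 12 mm, round turntable, upright lamp at the back, switch box at the front right corner. Origin on the bench under the turntable's axis; x points from the axis to the lamp, y away from the switch box's side, z up. Lamp 190 mm wide, its violet face 155 mm from the axis, its top 122 mm above the bench
- table_axis (a point): Point on the turntable's vertical axis, at the height of its aluminium top face (32 mm above the bench). The turntable is 216 mm across and 12 mm thick
- turntable (a joint): Turntable angle in rad, 0 at the start (black line on the rim, outside the crank knob, lined up with the black line on the base), counter-clockwise from above positive, not reset after a turn: one whole turn is +6.283 or -6.283. It turns freely either way, needs about 2 N at the crank and stays where it is left
- crank_grip (a point): Middle of the black upright crank knob, a cylinder 18 mm across and 39 mm tall (from 40 to 79 mm above the bench) which spins freely on its own pin, 74 mm from the turntable's axis; at the start it is on the side away from the lamp. This point is 62 mm above the bench. Hold it with a fixed wrist and lead it round in a circle
- switch_tip (a point): Tip ball (15 mm) of the lamp's steel toggle lever, 45 mm from its pivot
- switch_pivot (a point): Pivot of the lamp's toggle lever, on top of the dark switch box (36 x 36 mm), 34 mm above the bench; fixed, axes as the station's. The lever swings in the station's y-z plane
- lamp_switch (a joint): Toggle lever in rad: 0 is off (leans 0.5 rad toward the station's -y, outward), 1.0 is on (leans 0.5 rad toward the station's +y, inward); it stays where it is left and moves with about 1.5 N at the tip
- pad1 (a point): Middle of the top of a dark grey rubber pad, 52 x 72 mm, 33 mm above the bench, on the turntable's -y side at the start, 74 mm from its axis (turns with it); its x points along the turntable's own x, and the pad's long side lies along the rim
- pad2 (a point): Middle of the top of a dark grey rubber pad, 52 x 72 mm, 33 mm above the bench, on the turntable's lamp side at the start, 74 mm from its axis (turns with it); its x points along the turntable's own x, and the pad's long side lies along the rim
- pad3 (a point): Middle of the top of a dark grey rubber pad, 52 x 72 mm, 33 mm above the bench, on the turntable's +y side at the start, 74 mm from its axis (turns with it); its x points along the turntable's own x, and the pad's long side lies along the rim
- dish1_centre (a point): Centre, half-way up, of steel dish 1 of 4, counted from the bottom of the nested stack. Open, 58 (x) x 76 (y) x 26 mm, 60 g, all four alike. The upright band round its rim is 11 mm tall (2 to 13 mm above this point); below it the sides taper. Inside: floor 38 x 56 mm, 2 mm thick; mouth 50 x 68 mm
- dish2_centre (a point): Centre, half-way up, of steel dish 2 of 4, counted from the bottom of the nested stack. Like dish 1. Nested, its band rests on the band beneath, flush with it, 11 mm up, 0.7 mm between the walls: hold the top band alone (under 11 mm below the topmost edge) and lift straight up
- dish3_centre (a point): Centre, half-way up, of steel dish 3 of 4, counted from the bottom of the nested stack. Like dish 1. Nested, its band rests on the band beneath, flush with it, 11 mm up, 0.7 mm between the walls: hold the top band alone (under 11 mm below the topmost edge) and lift straight up
- dish4_centre (a point): Centre, half-way up, of steel dish 4 of 4, counted from the bottom of the nested stack. Like dish 1. Nested, its band rests on the band beneath, flush with it, 11 mm up, 0.7 mm between the walls: hold the top band alone (under 11 mm below the topmost edge) and lift straight up
- signet_centre (a point): Centre, half-way up, of the orange signet-ring master: a resin print standing on its raft of 28 (x) x 26 (y) x 3 mm, about 36 mm high in all, about 25 g, most of it low down; above the raft it is about 27 mm long along x and 10 to 12 mm thick along y (the pendant and the others alike), z up. It stands on the board at the start. May be absent
- solitaire_centre (a point): Centre, half-way up, of the green solitaire-ring master: a resin print standing on its raft of 28 (x) x 26 (y) x 3 mm, about 36 mm high in all, about 25 g, most of it low down; above the raft it is about 27 mm long along x and 10 to 12 mm thick along y (the pendant and the others alike), z up. It stands on the board at the start. May be absent
- pendant_centre (a point): Centre, half-way up, of the blue round pendant master: a resin print standing on its raft of 28 (x) x 26 (y) x 3 mm, about 36 mm high in all, about 25 g, most of it low down; above the raft it is about 27 mm long along x and 10 to 12 mm thick along y (the pendant and the others alike), z up. It stands on the board at the start. May be absent
- bar_charm_centre (a point): Centre, half-way up, of the purple rectangular bar-charm master: a resin print standing on its raft of 28 (x) x 26 (y) x 3 mm, about 36 mm high in all, about 25 g, most of it low down; above the raft it is about 27 mm long along x and 10 to 12 mm thick along y (the pendant and the others alike), z up. It stands on the board at the start. May be absent
- print_board: Plywood board 115 (x) x 165 (y) x 12 mm lying fixed on the bench, on which the prints stand at the start and where they go back; origin under its middle, on the bench. Mind two fixed things: a hose hanging beside the robot at about x 0.28, from y -0.15 (low) to y -0.05 (0.6 m up), and the bench lamp's hood over the back of the bench, x above 0.69, y below 0.34, 0.19 to 0.28 m up
- rouge_bar: Red polishing bar with white wrapper, 108 x 35 x 32 mm, a loose bystander; origin under its middle
- loupe: Black folding loupe, 39 x 21 x 21 mm, a bystander; origin under its middle

How it is judged:
By the outcome, as a careful person would: the job done as asked, in the order asked, and still so for the second after the job is handed in, with the robot touching nothing.
Of signet, solitaire, pendant, bar_charm only 2 to 3 are there at a start; the rules pass over those that are not, and their reading is None.
At some moment in a run one of signet, solitaire, pendant, bar_charm may be knocked a few centimetres aside while the robot is not near it.
Once in a run the grip may slacken for a moment while it holds something.
It also fails if it takes over 210 s, if anything falls off the work surface, if the arm or the gripper's body presses on something with over 40 N, if the wrist force passes 120 N, or if a joint passes its speed limit or range.

## Working session

There is one attempt and no reset: what is moved stays moved. The work goes in short steps, Python scripts to look and compute and a shell command to move; the robot and the scene stay as the last step left them, time stands still between calls to the robot, and variables do not carry over. Pictures are saved under pics/ and viewed, about 12 in all and at most 16, crops included, and the job is handed in when it is done.

```bash
ls; mkdir -p pics; python3 - <<'E'
from rig import manip
import cv2,numpy as np
s=manip.get_state();print({k:np.round(v,3).tolist() for k,v in s.items()}, manip.grasp_offset)
for n in("scene","top"):
    d=manip.get_image(n);cv2.imwrite(f"pics/{n}0.png",d["pixels"]);np.savez(f"{n}0.npz",**d)
    R=cv2.Rodrigues(np.array(d["rvec"]))[0];print(n,d["intrinsics"],-R.T@np.ravel(d["tvec"]),R[2])
E
```

```text
pics
{'clock': 0.0, 'qpos': [1.09, 0.277, 1.506, 0.0, 1.361, -0.121], 'qd': [-0.001, 0.0, 0.0, 0.0, -0.001, -0.001], 'effort': [0.003, -41.675, -24.581, 0.0, 0.011, -0.0], 'position': [0.202, 0.538, 0.23], 'ee_rot': [0.695, 0.126, 0.696, -0.127], 'contact_force': [0.351, -0.205, 0.388], 'moment': [0.027, -0.016, -0.02], 'width': 0.085} 0.0187
scene [[543.05757923   0.         276.26034439]
 [  0.         543.05757923 213.10471259]
 [  0.           0.           1.        ]] [-0.01089786 -0.24410879  0.91012044] [ 0.470411    0.41067089 -0.78106524]
top [[512.40307898   0.         275.62015777]
 [  0.         512.40307898 207.37182819]
 [  0.           0.           1.        ]] [0.2210078  0.19067741 1.31921529] [ 0.21949437 -0.00347324 -0.97560758]
```

View pics/scene0.png

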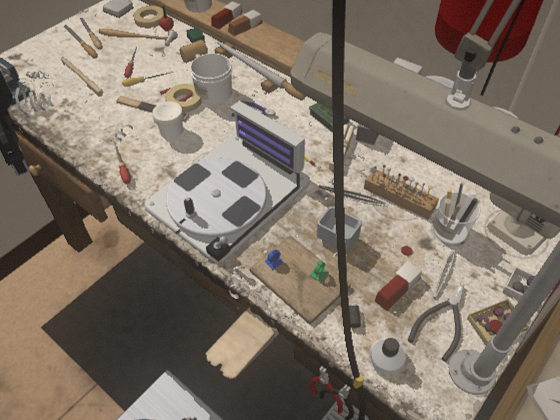

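View pics/top0.png

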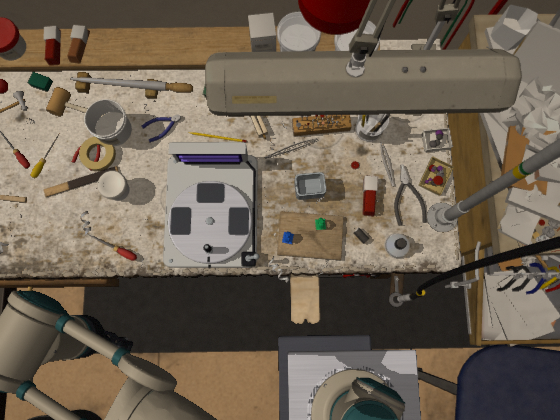

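Two prints are present: pendant (blue, top px 288,238) and solitaire (green, 321,224). The dish stack is at (311,185), turntable centre near (210,221), crank knob (207,248), switch (249,259), bar (370,195) and loupe (361,235).

```bash
cat > vis.py <<'E'
import numpy as np,cv2
def cloud(d):
    K=d["intrinsics"];Z=d["depth"];R=cv2.Rodrigues(np.array(d["rvec"]))[0]
    v,u=np.mgrid[:Z.shape[0],:Z.shape[1]]
    P=np.stack([(u-K[0,2])*Z/K[0,0],(v-K[1,2])*Z/K[1,1],Z],-1)-np.ravel(d["tvec"])
    P=P@R; P[Z==0]=np.nan; return P
def rect(p):
    (c,s,a)=cv2.minAreaRect((p[:,:2]*1000).astype(np.float32));return np.round(c,1),np.round(s,1),round(a,1)
def px(d,p):
    return cv2.projectPoints(np.float64(p).reshape(-1,1,3),np.array(d["rvec"]),np.ravel(d["tvec"]),d["intrinsics"],None)[0][:,0]
def prints(d,P):
    h=cv2.cvtColor(d["pixels"],cv2.COLOR_BGR2HSV).astype(int);o={}
    for n,lo,hi in(("pendant",105,122),("solitaire",50,85)):
        m=(h[...,0]>=lo)&(h[...,0]<=hi)&(h[...,1]>140)&(h[...,2]>50)&(P[...,2]>.008)&(P[...,2]<.12)
        m&=(P[...,0]>.2)&(P[...,0]<.65)&(P[...,1]<.55)&(P[...,1]>-.05)
        o[n]=m
    return o
E
python3 - <<'E'
from vis import *
for n in("top","scene"):
    d=dict(np.load(n+"0.npz"));P=cloud(d);z=P[...,2]
    print(n,"bench z",np.nanmedian(z[(z<.02)&(z>-.02)&(P[...,0]>.5)]))
    for k,m in prints(d,P).items():
        p=P[m];print(k,m.sum(),rect(p),np.percentile(p,[2,50,98],axis=0).round(4).tolist())
        for a,b in((.012,.019),(.022,.05)):
            q=p[(p[:,2]>a)&(p[:,2]<b)]
            if len(q)>5:print("  ",a,len(q),rect(q))
    c=P[185,311] if n=="top" else P[228,338]
    print("dish px",c)
    m=(np.hypot(P[...,0]-c[0],P[...,1]-c[1])<.07)&(z>.02)
    print("dish zmax",np.percentile(z[m],[50,90,98]));t=m&(z>np.percentile(z[m],97)-.006);print(rect(P[t]),t.sum())
    c=P[221,210] if n=="top" else P[194,216]
    print("axis",c)
    m=(abs(z-.032)<.004)&(np.hypot(P[...,0]-c[0],P[...,1]-c[1])<.125);q=(P[m][:,:2]*1000).astype(np.float32)
    print("table",cv2.minEnclosingCircle(q),m.sum())
    m=(z>.045)&(z<.1)&(np.hypot(P[...,0]-c[0],P[...,1]-c[1])<.1);print("knob",m.sum(),P[m].mean(0),rect(P[m]),P[m][:,2].max())
    c=P[258,249] if n=="top" else P[244,219]
    m=(z>.03)&(z<.1)&(np.hypot(P[...,0]-c[0],P[...,1]-c[1])<.05)
    print("switch",c,rect(P[m]),P[m][P[m][:,2]>.055].mean(0),P[m][:,2].max())
    m=(z>.09)&(z<.14)&(P[...,0]>.45)&(P[...,0]<.68)&(P[...,1]>.2)&(P[...,1]<.5);print("lamp",rect(P[m]))
    m=(abs(z-.012)<.003)&(P[...,0]>.22)&(P[...,0]<.4)&(P[...,1]>0)&(P[...,1]<.2);print("board",rect(P[m]),m.sum())
    im=d["pixels"]; 
    cr=im[140:290,160:400] if n=="top" else im[130:330,140:360]
    cv2.imwrite(f"pics/crop_{n}.png",cv2.resize(cr,None,fx=3,fy=3,interpolation=cv2.INTER_CUBIC))
E
```

```text
top bench z 0.002179620884526897
pendant 102 (array([434.3, 156.7]), array([24.2, 27.6]), 77.6) [[0.4206, 0.1448, 0.0115], [0.4325, 0.1572, 0.0189], [0.4485, 0.1684, 0.0492]]
   0.012 47 (array([434.4, 156.7]), array([24.4, 26.8]), 75.0)
   0.022 43 (array([433.4, 158.1]), array([11. , 23.4]), 75.8)
solitaire 97 (array([467.9,  71.7]), array([25.9, 23.8]), 5.0) [[0.4552, 0.0593, 0.012], [0.4665, 0.0742, 0.0186], [0.48, 0.0825, 0.0531]]
   0.012 49 (array([468.3,  71.7]), array([25.1, 23.8]), 5.0)
   0.022 31 (array([467.4,  71.6]), array([24.8,  9.7]), 2.6)
dish px [0.56834103 0.09338718 0.03407371]
dish zmax [0.04036236 0.06052722 0.06361093]
(array([565.2,  97.6]), array([58.9, 76.2]), 4.1) 159
axis [0.47565646 0.35350669 0.04022004]
table ((471.48028564453125, 348.0954284667969), 117.99285125732422) 4343
knob 55 [0.40222238 0.3554128  0.07422646] (array([403.7, 356.4]), array([17.4, 15.5]), 45.2) 0.08532610683612404
switch [0.37880286 0.25420798 0.04871752] (array([388.1, 265.6]), array([68.7, 58.6]), 44.7) [0.37907684 0.23900521 0.07486878] 0.08251351976829216
lamp (array([644. ,
[... 391 characters left out ...]
20.2]), 68.6)Traceback (most recent call last):
  File "<stdin>", line 6, in <module>
    return _quantile_unchecked(
        a, q, axis, out, overwrite_input, method, keepdims, weights)
    return _ureduce(a,
                    func=_quantile_ureduce_func,
    ...<5 lines>...
                    overwrite_input=overwrite_input,
                    method=method)
    r = func(a, **kwargs)
    result = _quantile(arr,
                       quantiles=q,
    ...<2 lines>...
                       out=out,
                       weights=wgt)
    slices_having_nans = np.isnan(arr[-1, ...])
                                  ~~~^^^^^^^^^
IndexError: index -1 is out of bounds for axis 0 with size 0
```

View pics/crop_top.png

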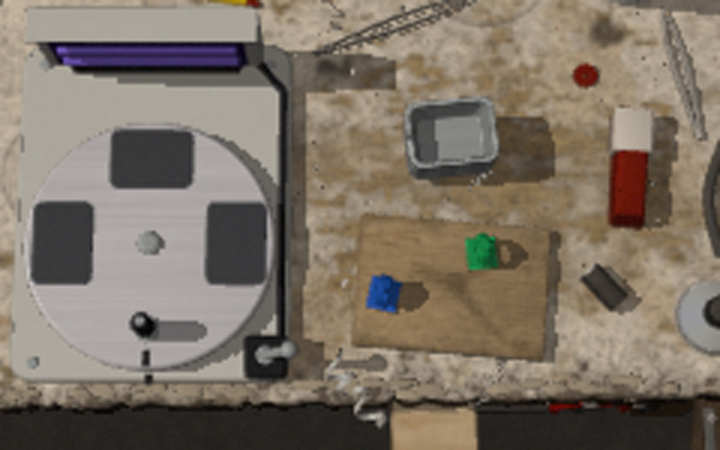

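```bash
cat >> vis.py <<'E'
def ray(d,uv,z):
    R=cv2.Rodrigues(np.array(d["rvec"]))[0];uv=np.float64(uv).reshape(-1,2);K=d["intrinsics"]
    D=np.c_[(uv-K[[0,1],[2,2]])/K[0,0],np.ones(len(uv))]@R;C=-R.T@np.ravel(d["tvec"])
    return (C+D*((z-C[2])/D[:,2])[:,None])[:,:2]*1000
from scipy.spatial.transform import Rotation as Ro
def tool():
    from rig import manip
    s=manip.get_state();q=s["ee_rot"];R=Ro.from_quat([q[1],q[2],q[3],q[0]]).as_matrix()
    return np.array(s["position"]),R,s
def plan(*W):
    """waypoints (x,y,z mm, jaw angle deg mod 180) -> row values in cm / rad from the present pose"""
    p,R,s=tool();print("t",round(s["clock"],1),"tcp",(p*1000).round(1),"jaw",np.degrees(np.arctan2(R[1,1],R[0,1])).round(2),"w",round(s["width"]*1000,1),"F",np.round(s["contact_force"],1))
    for w in W:
        a=np.radians(w[3]);c,n=np.cos(a),np.sin(a)
        T=np.array([[0,c,n],[0,n,-c],[-1,0,0]])
        if (R[:,1]@T[:,1])<0:T[:,1:]*=-1
        print(w,(R.T@(np.array(w[:3])/1000-p)*100).round(2).tolist(),Ro.from_matrix(R.T@T).as_rotvec().round(3).tolist())
E
python3 - <<'E'
from vis import *
d=dict(np.load("top0.npz"));P=cloud(d)
g=d["pixels"].max(2);m=np.uint8((g<85))
m[:,:160]=0;m[:,262:]=0;m[:180]=0
n,l,s,c=cv2.connectedComponentsWithStats(m[:,:])
for i in range(1,n):
    if 250<s[i,4]<900:print("pad",s[i],c[i],ray(d,c[i],.033))
o=np.array([160,140]);f=lambda q:o+(np.array(q)+.5)/3-.5
print("hub",ray(d,f((149,242)),.040));print("knobtop",ray(d,f((143,319)),.079))
print("lines",ray(d,f((146,356)),.032),ray(d,f((148,378)),.012))
print("board",ray(d,[f(q) for q in((362,214),(556,231),(547,360),(352,346))],.012))
print("ball",ray(d,f((289,348)),.075),"box",ray(d,[f(q) for q in((246,338),(288,338),(288,377),(246,377))],.034))
print("dishrim",ray(d,[f(q) for q in((407,105),(491,97),(497,157),(414,167))],.059))
print("loupe,bar",ray(d,[f((604,286)),f((630,170))],.025))
plan((565,98,150,4),(434,157,150,76))
E
```

```text
pad [241 180  21  88 580] [252.87241379 227.96896552] [[457.39758957 244.87883651]]
pad [197 183  28  20 524] [210.01908397 192.58206107] [[552.09948706 355.39248539]]
pad [171 207  20  28 522] [180.4789272  220.19348659] [[480.29227316 429.96973824]]
pad [229 208  20  27 524] [238.40648855 220.79389313] [[476.57758482 281.78556185]]
hub [[477.45368486 355.25410531]]
knobtop [[405.87224587 354.23184407]]
lines [[381.524805   357.45193831]] [[365.24346368 358.07634012]]
board [[505.22149938 173.86120674]
 [487.6787823    5.710733  ]
 [375.63803796  18.3479802 ]
 [390.02692635 184.31018258]]
ball [[380.99334708 235.81744886]] box [[395.22506148 273.38454628]
 [394.7125615  238.09329075]
 [361.95182938 238.29022302]
 [362.46173066 273.38501562]]
dishrim [[589.53449924 134.52808111]
 [595.59636821  62.67019534]
 [542.69166774  59.44409572]
 [534.99313682 129.86812075]]
loupe,bar [[436.58493271 -31.25549067]
 [538.07017801 -59.01152867]]
t 0.1 tcp [202.2 537.8 230.5] jaw 69.38 w 85.4 F [0.2 0.9 0.2]
(565, 98, 150, 4) [8.09, -28.38, 49.44] [1.141, 0.001, 0.002]
(434, 157, 150, 76) [8.09, -27.47, 35.1] [-0.115, -0.0, 0.002]
```

```bash
python3 -m creep '{"delta_pos":[[0,-2.4,4.1],[0.7,-4.7,8.2],[1.5,-7.1,12.4],[2.2,-9.5,16.5],[3,-11.8,20.6],[3.7,-14.2,24.7],[4.4,-16.5,28.8],[5.2,-18.9,33],[6,-21.3,37],[6.7,-23.6,41.2]],"dr":[[0.11,0,0],[0.22,0,0],[0.33,0,0],[0.44,0,0],[0.55,0,0],[0.66,0,0],[0.77,0,0],[0.88,0,0],[0.99,0,0],[1.1,0,0]]}' 0.65 40
python3 -c "
from vis import *
plan((565.5,97.3,110,4.5),(565.5,97.3,46.5,4.5))"
```

```text
clock: 1.1
position: [0.5054, 0.1705, 0.1636]
ee_rot: [0.526, 0.473, 0.526, -0.473]
contact_force: [0.2, 0.2, 0.6]
width: 0.0706
t 1.1 tcp [505.4 170.5 163.6] jaw 6.08 w 70.6 F [0.2 0.2 0.6]
(565.5, 97.3, 110, 4.5) [5.36, 5.21, 7.91] [0.028, -0.0, 0.001]
(565.5, 97.3, 46.5, 4.5) [11.71, 5.22, 7.92] [0.028, -0.0, 0.001]
```

```bash
python3 -m creep '{"delta_pos":[[1.8,1.7,2.6],[3.6,3.5,5.3],[5.3,5.2,7.9],[5.3,5.2,7.9],[5.3,5.2,7.9]],"dr":[[0.028,0,0],[0.028,0,0],[0.028,0,0],[0.028,0,0],[0.028,0,0]]}'
python3 - <<'E'
from vis import *
from rig import manip
plan((565.5,97.3,46.5,4.5))
a=[]
for n in("top","scene"):
    d=manip.get_image(n);np.savez(n+"1.npz",**d);p=px(d,(.5655,.0973,.075))[0].astype(int)
    c=d["pixels"][max(p[1]-70,0):p[1]+70,max(p[0]-66,0):p[0]+66];a.append(cv2.resize(c,(396,420),interpolation=cv2.INTER_CUBIC))
cv2.imwrite("pics/g1.png",np.hstack(a))
E
```

```text
clock: 1.6
position: [0.565, 0.099, 0.1103]
ee_rot: [0.519, 0.479, 0.521, -0.48]
contact_force: [-0.1, -0.1, 0.7]
width: 0.0702
t 1.6 tcp [565.   99.  110.3] jaw 4.66 w 70.2 F [-0.1 -0.1  0.7]
(565.5, 97.3, 46.5, 4.5) [6.38, 0.06, 0.18] [0.003, -0.001, 0.002]
```

View pics/g1.png

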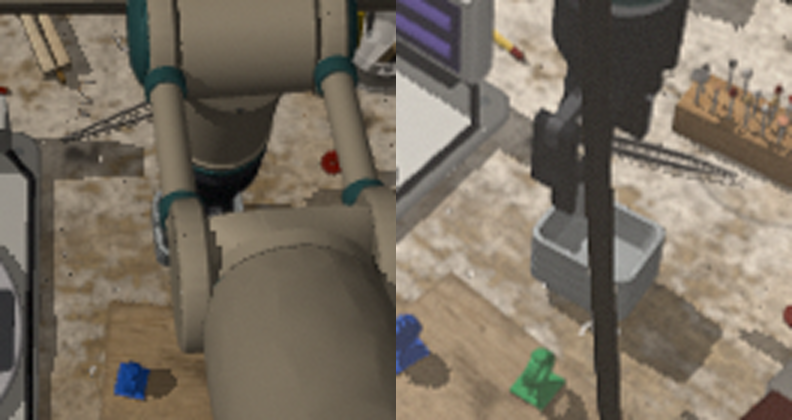

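The gripper stands over the stack (scene crop px 600,215), aligned along its short side; the hose hides part of it. I'll descend and grip.

```bash
python3 -m creep '{"delta_pos":[[2,0.1,0.1],[4,0.1,0.18],[5.4,0.1,0.18],[6.35,0.1,0.18],[6.35,0.1,0.18],[6.35,0.1,0.18]],"dr":[[0,0,0],[0,0,0],[0,0,0],[0,0,0],[0,0,0],[0,0,0]]}' && python3 -m creep '{"delta_pos":[[0,0,0],[0,0,0],[0,0,0],[0,0,0],[0,0,0],[0,0,0]],"dr":[[0,0,0],[0,0,0],[0,0,0],[0,0,0],[0,0,0],[0,0,0]]}' -0.2 40
```

```text
clock: 2.3
position: [0.5668, 0.0984, 0.0485]
ee_rot: [0.521, 0.479, 0.52, -0.478]
contact_force: [0.1, 0.9, -0.3]
width: 0.0703
clock: 2.9
position: [0.5669, 0.0981, 0.0492]
ee_rot: [0.52, 0.479, 0.52, -0.478]
contact_force: [-1.2, 1.4, 5.6]
width: 0.0566
```

```bash
python3 -m creep '{"delta_pos":[[-0.3,0,0],[-0.7,0,0],[-1.2,0,0],[-1.8,0,0],[-2.5,0,0],[-3.3,0,0],[-4,0,0],[-4,0,0]],"dr":[[0,0,0],[0,0,0],[0,0,0],[0,0,0],[0,0,0],[0,0,0],[0,0,0],[0,0,0]]}'
python3 - <<'E'
from vis import *
from rig import manip
plan()
a=[]
for n in("scene",):
    d=manip.get_image(n);p=px(d,(.5655,.0973,.075))[0].astype(int)
    c=d["pixels"][max(p[1]-70,0):p[1]+70,max(p[0]-66,0):p[0]+66];a.append(cv2.resize(c,(528,560),interpolation=cv2.INTER_CUBIC))
cv2.imwrite("pics/g2.png",np.hstack(a))
E
```

```text
clock: 3.7
position: [0.5676, 0.0979, 0.0892]
ee_rot: [0.521, 0.48, 0.52, -0.478]
contact_force: [0.3, -0.4, -0.8]
width: 0.0564
t 3.7 tcp [567.6  97.9  89.2] jaw 4.76 w 56.4 F [ 0.3 -0.4 -0.8]
```

View pics/g2.png

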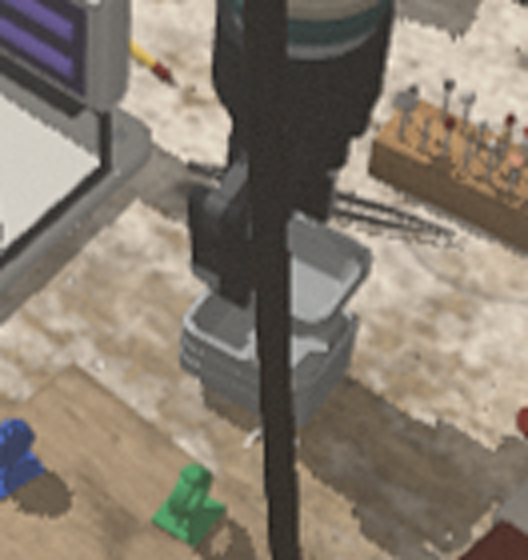

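Only the top dish came up (px 330,260); the rest of the stack stayed at (270,360).

```bash
python3 -c "
from vis import *
plan((479.6,429.8,125,89),(479.6,429.8,51,89))"
```

```text
t 3.8 tcp [567.1  97.8  88.6] jaw 4.76 w 56.3 F [ 0.2  0.3 -0.4]
(479.6, 429.8, 125, 89) [-3.65, -5.96, -33.81] [-1.47, 0.001, -0.001]
(479.6, 429.8, 51, 89) [3.75, -5.97, -33.81] [-1.47, 0.001, -0.001]
```

```bash
python3 -m creep '{"delta_pos":[[-2,-0.2,-1],[-3.65,-0.8,-4],[-3.65,-1.4,-8],[-3.65,-2.1,-12],[-3.65,-2.8,-16],[-3.65,-3.5,-20],[-3.65,-4.2,-24],[-3.65,-4.9,-28],[-3.65,-5.5,-31],[-3.65,-5.9,-33]],"dr":[[-0.13,0,0],[-0.27,0,0],[-0.41,0,0],[-0.55,0,0],[-0.69,0,0],[-0.83,0,0],[-0.97,0,0],[-1.11,0,0],[-1.25,0,0],[-1.38,0,0]]}' && python3 -m creep '{"delta_pos":[[0,0,0],[0,0,0],[0,0,0]],"dr":[[0,0,0],[0,0,0],[0,0,0]]}' && python3 -c "
from vis import *
plan((479.6,429.8,125,89),(479.6,429.8,51,89))"
```

```text
clock: 4.75
position: [0.4791, 0.424, 0.1237]
ee_rot: [0.706, 0.036, 0.707, -0.035]
contact_force: [-0.5, -0.6, -1.3]
width: 0.0564
clock: 5.05
position: [0.4805, 0.4206, 0.124]
ee_rot: [0.706, 0.038, 0.706, -0.039]
contact_force: [-0.1, -0.3, -0.5]
width: 0.057
t 5.0 tcp [480.5 420.6 124. ] jaw 83.72 w 57.0 F [-0.1 -0.3 -0.5]
(479.6, 429.8, 125, 89) [-0.1, 0.9, -0.19] [-0.092, -0.0, 0.001]
(479.6, 429.8, 51, 89) [7.3, 0.91, -0.19] [-0.092, -0.0, 0.001]
```

```bash
python3 -m creep '{"delta_pos":[[1,0.9,-0.2],[2.5,0.9,-0.2],[4.5,0.9,-0.2],[6,0.9,-0.2],[6.8,0.9,-0.2],[7.1,0.9,-0.2],[7.3,0.9,-0.2],[7.3,0.9,-0.2],[7.3,0.9,-0.2]],"dr":[[-0.092,0,0],[-0.092,0,0],[-0.092,0,0],[-0.092,0,0],[-0.092,0,0],[-0.092,0,0],[-0.092,0,0],[-0.092,0,0],[-0.092,0,0]]}' && python3 -c "
from vis import *
plan((479.6,429.8,50,89))"
```

```text
clock: 5.95
position: [0.4799, 0.4312, 0.0521]
ee_rot: [0.708, 0.006, 0.707, -0.005]
contact_force: [1.0, 0.6, -0.9]
width: 0.0564
t 6.0 tcp [479.9 431.2  52.1] jaw 89.08 w 56.4 F [ 1.   0.6 -0.9]
(479.6, 429.8, 50, 89) [0.21, -0.14, -0.03] [0.001, 0.001, -0.001]
```

```bash
python3 -m creep '{"delta_pos":[[0.1,-0.14,0],[0.2,-0.14,0],[0.3,-0.14,0],[0.35,-0.14,0],[0.35,-0.14,0]],"dr":[[0,0,0],[0,0,0],[0,0,0],[0,0,0],[0,0,0]]}' && python3 -m creep '{"delta_pos":[[0,0,0],[0,0,0],[0,0,0],[0,0,0]],"dr":[[0,0,0],[0,0,0],[0,0,0],[0,0,0]]}' 0.65 && python3 -m creep '{"delta_pos":[[-1,0,0],[-3,0,0],[-6,0,0],[-8,0,0],[-8,0,0]],"dr":[[0,0,0],[0,0,0],[0,0,0],[0,0,0],[0,0,0]]}' && python3 -c "
from vis import *
plan((567,98,110,4.5),(567,98,36,4.5))"
```

```text
clock: 6.45
position: [0.4794, 0.4296, 0.0484]
ee_rot: [0.707, 0.006, 0.707, -0.005]
contact_force: [-1.7, 0.1, 4.6]
width: 0.0564
clock: 6.85
position: [0.4793, 0.4296, 0.0476]
ee_rot: [0.707, 0.006, 0.707, -0.006]
contact_force: [-0.2, -0.3, 0.1]
width: 0.0706
clock: 7.35
position: [0.4814, 0.4311, 0.1321]
ee_rot: [0.709, 0.007, 0.705, -0.004]
contact_force: [0.5, 0.9, 0.1]
width: 0.0705
t 7.3 tcp [481.4 431.1 132.1] jaw 89.1 w 70.5 F [0.5 0.9 0.1]
(567, 98, 110, 4.5) [2.11, -33.18, 9.07] [1.476, 0.002, -0.009]
(567, 98, 36, 4.5) [9.51, -33.22, 9.02] [1.476, 0.002, -0.009]
```

```bash
python3 -m creep '{"delta_pos":[[0,-2,0.5],[0,-5.5,1.5],[0,-9,2.5],[0,-12.5,3.5],[0,-16,4.5],[0,-19.5,5.5],[0.5,-23,6.5],[1,-26.5,7.5],[1.5,-30,8.4],[2,-33.2,9.05]],"dr":[[0.14,0,0],[0.28,0,0],[0.42,0,0],[0.57,0,0],[0.72,0,0],[0.87,0,0],[1.02,0,0],[1.17,0,0],[1.32,0,0],[1.46,0,0]]}' && python3 -m creep '{"delta_pos":[[0,0,0],[0,0,0],[0,0,0]],"dr":[[0,0,0],[0,0,0],[0,0,0]]}' && python3 -c "
from vis import *
plan((567,98,37,4.5))"
```

```text
clock: 8.35
position: [0.5646, 0.0944, 0.107]
ee_rot: [0.522, 0.477, 0.522, -0.478]
contact_force: [0.3, 0.2, -0.5]
width: 0.0703
clock: 8.65
position: [0.5642, 0.0969, 0.1076]
ee_rot: [0.523, 0.475, 0.524, -0.475]
contact_force: [1.0, 0.7, -0.0]
width: 0.0705
t 8.7 tcp [564.2  96.9 107.6] jaw 5.51 w 70.5 F [ 1.   0.7 -0. ]
(567, 98, 37, 4.5) [7.06, 0.29, -0.08] [0.018, -0.001, 0.001]
```

```bash
python3 -m creep '{"delta_pos":[[2,0.28,-0.08],[4,0.28,-0.08],[5.8,0.28,-0.08],[6.7,0.28,-0.08],[7.0,0.28,-0.08],[7.0,0.28,-0.08],[7.0,0.28,-0.08]],"dr":[[0.018,0,0],[0.018,0,0],[0.018,0,0],[0.018,0,0],[0.018,0,0],[0.018,0,0],[0.018,0,0]]}' && python3 -m creep '{"delta_pos":[[0,0,0],[0,0,0],[0,0,0],[0,0,0],[0,0,0],[0,0,0]],"dr":[[0,0,0],[0,0,0],[0,0,0],[0,0,0],[0,0,0],[0,0,0]]}' -0.2 40
```

```text
clock: 9.35
position: [0.568, 0.0976, 0.0386]
ee_rot: [0.519, 0.481, 0.519, -0.48]
contact_force: [0.1, -0.3, -0.0]
width: 0.0701
clock: 9.95
position: [0.5677, 0.0973, 0.0391]
ee_rot: [0.519, 0.481, 0.519, -0.48]
contact_force: [-1.7, 1.4, 6.9]
width: 0.0565
```

```bash
python3 -m creep '{"delta_pos":[[-0.3,0,0],[-0.7,0,0],[-1.2,0,0],[-1.8,0,0],[-2.5,0,0],[-3.3,0,0],[-4,0,0],[-4.5,0,0],[-4.5,0,0]],"dr":[[0,0,0],[0,0,0],[0,0,0],[0,0,0],[0,0,0],[0,0,0],[0,0,0],[0,0,0],[0,0,0]]}'
python3 - <<'E'
from vis import *
from rig import manip
a=[]
for n in("scene","top"):
    d=manip.get_image(n);np.savez(n+"2.npz",**d)
    c=(0,0)
    p=px(d,(.52,.24,.075))[0].astype(int)
    c=d["pixels"][max(p[1]-100,0):p[1]+100,max(p[0]-110,0):p[0]+110];a.append(cv2.resize(c,(396,360),interpolation=cv2.INTER_CUBIC))
cv2.imwrite("pics/g3.png",np.hstack(a))
plan((477,281.8,125,89),(477,281.8,51,89))
E
```

```text
clock: 10.85
position: [0.568, 0.0972, 0.0838]
ee_rot: [0.519, 0.481, 0.518, -0.48]
contact_force: [-0.7, -0.8, -0.4]
width: 0.0561
t 10.9 tcp [567.2  97.2  82.9] jaw 4.41 w 56.2 F [-0.4 -0.8  0.2]
(477, 281.8, 125, 89) [-4.21, -7.58, -19.1] [-1.476, -0.0, -0.0]
(477, 281.8, 51, 89) [3.19, -7.58, -19.1] [-1.476, -0.0, -0.0]
```

View pics/g3.png

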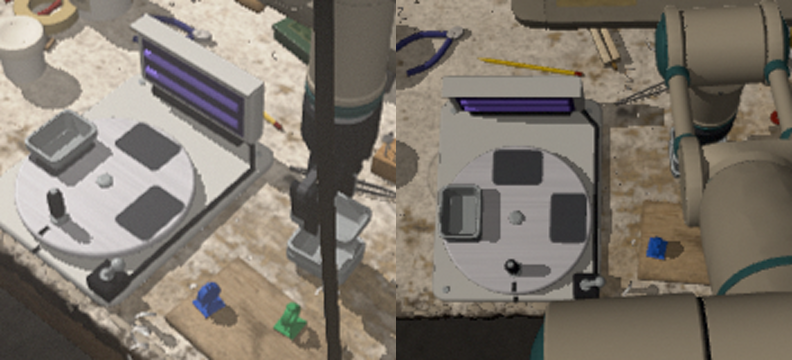

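Dish 4 sits flat and square on pad3 (top crop 459,212). Dish 3 is lifted alone, with two left nested.

```bash
python3 -m creep '{"delta_pos":[[-2,-0.3,-1],[-4,-1.2,-3],[-4.2,-2.1,-5],[-4.2,-3,-7.2],[-4.2,-3.9,-9.4],[-4.2,-4.8,-11.6],[-4.2,-5.6,-13.8],[-4.2,-6.4,-16],[-4.2,-7.1,-17.8],[-4.2,-7.58,-19]],"dr":[[-0.13,0,0],[-0.28,0,0],[-0.43,0,0],[-0.58,0,0],[-0.73,0,0],[-0.88,0,0],[-1.03,0,0],[-1.18,0,0],[-1.33,0,0],[-1.47,0,0]]}' && python3 -m creep '{"delta_pos":[[0,0,0],[0,0,0],[0,0,0]],"dr":[[0,0,0],[0,0,0],[0,0,0]]}' && python3 -c "
from vis import *
plan((477,281.8,51,89))"
```

```text
clock: 11.95
position: [0.476, 0.2819, 0.1243]
ee_rot: [0.707, 0.006, 0.708, -0.006]
contact_force: [0.1, -0.0, -0.1]
width: 0.056
clock: 12.25
position: [0.4774, 0.2801, 0.1246]
ee_rot: [0.707, 0.009, 0.707, -0.009]
contact_force: [-0.1, 0.1, -1.3]
width: 0.0562
t 12.2 tcp [477.4 280.1 124.6] jaw 88.5 w 56.2 F [-0.1  0.1 -1.3]
(477, 281.8, 51, 89) [7.36, 0.17, -0.04] [-0.009, -0.0, 0.0]
```

```bash
python3 -m creep '{"delta_pos":[[1.5,0.1,0],[3.5,0.1,0],[5.4,0.1,0],[6.6,0.1,0],[7,0.1,0],[7.2,0.1,0],[7.4,0.1,0],[7.5,0.1,0],[7.55,0.1,0],[7.55,0.1,0]],"dr":[[-0.01,0,0],[-0.01,0,0],[-0.01,0,0],[-0.01,0,0],[-0.01,0,0],[-0.01,0,0],[-0.01,0,0],[-0.01,0,0],[-0.01,0,0],[-0.01,0,0]]}'
```

```text
clock: 13.25
position: [0.4774, 0.282, 0.0497]
ee_rot: [0.707, 0.005, 0.707, -0.005]
contact_force: [-0.4, -0.4, -0.2]
width: 0.0563
```

```bash
python3 -m creep '{"delta_pos":[[0.1,0,0],[0.15,0,0],[0.15,0,0]],"dr":[[0,0,0],[0,0,0],[0,0,0]]}' && python3 -m creep '{"delta_pos":[[0,0,0],[0,0,0],[0,0,0],[0,0,0]],"dr":[[0,0,0],[0,0,0],[0,0,0],[0,0,0]]}' 0.65 && python3 -m creep '{"delta_pos":[[-1,0,0],[-3,0,0],[-6,0,0],[-8,0,0],[-8,0,0]],"dr":[[0,0,0],[0,0,0],[0,0,0],[0,0,0],[0,0,0]]}' -0.2 && python3 - <<'E'
from vis import *
from rig import manip
d=manip.get_image("top");P=cloud(d)
for k,m in prints(d,P).items():
    q=P[m];print(k,m.sum())
    if m.sum()>10:
        for lo,hi in((0,.019),(.022,.07)):
            r=q[(q[:,2]>lo)&(q[:,2]<hi)];print(rect(r),len(r))
cv2.imwrite("pics/g4.png",cv2.resize(d["pixels"][150:280,150:360],None,fx=3,fy=3,interpolation=cv2.INTER_CUBIC))
plan((434,157,110,76),(468,71.7,110,93))
E
```

```text
clock: 13.55
position: [0.4775, 0.282, 0.0492]
ee_rot: [0.708, 0.005, 0.707, -0.005]
contact_force: [-1.8, -0.8, 7.4]
width: 0.0563
clock: 13.95
position: [0.4771, 0.2818, 0.0476]
ee_rot: [0.707, 0.005, 0.707, -0.005]
contact_force: [0.3, -0.1, 0.0]
width: 0.071
clock: 14.45
position: [0.4794, 0.2829, 0.1315]
ee_rot: [0.71, 0.006, 0.705, -0.004]
contact_force: [1.1, -0.6, 0.3]
width: 0.0339
pendant 0
solitaire 96
(array([467.9,  71.7]), array([25. , 24.1]), 5.7) 44
(array([467.1,  71.5]), array([23.8,  9.5]), 3.2) 42
t 14.5 tcp [478.2 282.3 129.6] jaw 89.21 w 34.3 F [ 0.1 -0.2  0.1]
(434, 157, 110, 76) [1.93, -12.59, -4.26] [0.231, 0.003, -0.002]
(468, 71.7, 110, 93) [1.93, -21.08, -0.74] [-0.066, 0.004, -0.002]
```

View pics/g4.png

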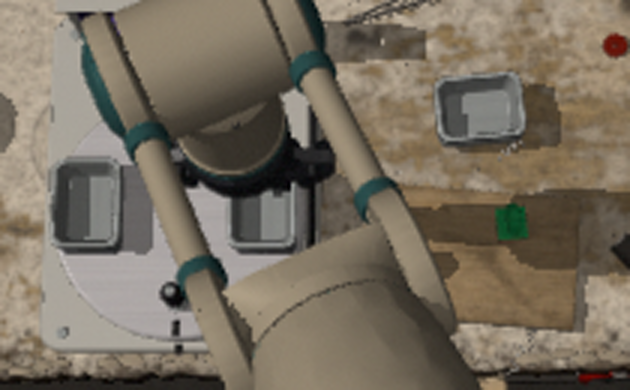

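Both dishes sit on pads 3 and 1 (px 87,203 and 265,205) and two dishes are left nested. The green print is at (512,220), unmoved; the arm hides the pendant.

```bash
python3 -m creep '{"delta_pos":[[0.2,-4.2,-0.1],[0.6,-8.4,-0.2],[1,-12.6,-0.4],[1.5,-16.8,-0.5],[1.9,-21.08,-0.7],[1.93,-21.08,-0.74],[1.93,-21.08,-0.74]],"dr":[[-0.02,0,0],[-0.04,0,0],[-0.06,0,0],[-0.08,0,0],[-0.08,0,0],[-0.08,0,0],[-0.08,0,0]]}' && python3 -c "
from vis import *
plan((467.8,71.6,22,94))"
```

```text
clock: 15.2
position: [0.466, 0.0705, 0.1076]
ee_rot: [0.706, -0.022, 0.708, 0.023]
contact_force: [0.4, 1.2, 0.7]
width: 0.0342
t 15.2 tcp [466.   70.5 107.6] jaw 93.63 w 34.2 F [0.4 1.2 0.7]
(467.8, 71.6, 22, 94) [8.56, 0.09, 0.21] [-0.006, -0.002, -0.001]
```

```bash
python3 -m creep '{"delta_pos":[[2,0.1,0.2],[4.5,0.1,0.2],[6.7,0.1,0.2],[8,0.1,0.2],[8.5,0.1,0.2],[8.5,0.1,0.2],[8.5,0.1,0.2]],"dr":[[-0.006,0,0],[-0.006,0,0],[-0.006,0,0],[-0.006,0,0],[-0.006,0,0],[-0.006,0,0],[-0.006,0,0]]}' && python3 -m creep '{"delta_pos":[[0,0,0],[0,0,0],[0,0,0],[0,0,0],[0,0,0],[0,0,0]],"dr":[[0,0,0],[0,0,0],[0,0,0],[0,0,0],[0,0,0],[0,0,0]]}' -1 30 && python3 -m creep '{"delta_pos":[[-0.5,0,0],[-2,0,0],[-4.5,0,0],[-7,0,0],[-9,0,0],[-9,0,0],[-9,0,0]],"dr":[[0,0,0],[0,0,0],[0,0,0],[0,0,0],[0,0,0],[0,0,0],[0,0,0]]}' && python3 - <<'E'
from vis import *
from rig import manip
d=manip.get_image("top");P=cloud(d)
cv2.imwrite("pics/g5.png",cv2.resize(np.hstack([d["pixels"][150:280,150:360],manip.get_image("scene")["pixels"][170:300,200:380]]),None,fx=2,fy=2,interpolation=cv2.INTER_CUBIC))
m=(abs(P[...,2]-.057)<.006)&(P[...,0]<.6)&(P[...,0]>.4)&(P[...,1]>.2)&(P[...,1]<.5)
for lo,hi in((.23,.34),(.37,.49)):
    q=P[m&(P[...,1]>lo)&(P[...,1]<hi)];print(len(q),rect(q) if len(q)>9 else "")
for k,m in prints(d,P).items():
    q=P[m];print(k,m.sum(), q.mean(0) if m.sum() else "")
plan((477,281.8,115,179),(477,281.8,46,179))
E
```

```text
clock: 15.9
position: [0.4693, 0.073, 0.0239]
ee_rot: [0.707, -0.026, 0.706, 0.026]
contact_force: [-0.3, 0.3, -0.1]
width: 0.0346
clock: 16.5
position: [0.4696, 0.0724, 0.0243]
ee_rot: [0.707, -0.025, 0.706, 0.026]
contact_force: [-1.5, 1.3, 5.5]
width: 0.0089
clock: 17.2
position: [0.4684, 0.0722, 0.1134]
ee_rot: [0.707, -0.025, 0.707, 0.025]
contact_force: [0.1, -0.9, -0.3]
width: 0.0089
231 (array([480.5, 284.6]), array([58.1, 75.9]), 89.2)
229 (array([482.6, 431.8]), array([58.1, 75.8]), 88.9)
pendant 102 [0.43264574 0.15698568 0.02800583]
solitaire 5 [0.45752891 0.06461727 0.10339397]
t 17.3 tcp [467.7  72.2 112.4] jaw 94.13 w 8.9 F [-0.2 -0.3 -0.9]
(477, 281.8, 115, 179) [-0.26, 20.84, 2.44] [-1.481, -0.002, -0.002]
(477, 281.8, 46, 179) [6.64, 20.84, 2.46] [-1.481, -0.002, -0.002]
```

View pics/g5.png

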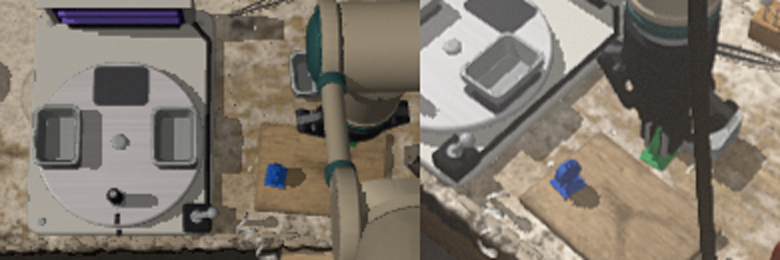

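```bash
python3 - <<'E'
from vis import *
from rig import manip
d=manip.get_image("top");np.savez("top3.npz",**d);P=cloud(d);d0=dict(np.load("top0.npz"));P0=cloud(d0)
for lo,hi,u,v in((.23,.34,238,221),(.37,.49,180,220)):
    m=(P[...,2]>.045)&(P[...,2]<.07)&(P[...,1]>lo)&(P[...,1]<hi)&(P[...,0]>.41)&(P[...,0]<.55)
    vv,uu=np.nonzero(m);q=ray(d,np.c_[uu,vv],.059)/1000
    print("rim z",np.percentile(P[m][:,2],[10,50,90]).round(4),"ray rect",rect(q),"px",uu.min(),uu.max(),vv.min(),vv.max())
    # floor of dish
    m=(P[...,2]<.042)&(P[...,2]>.03)&(np.hypot(P[...,0]-.48,P[...,1]-(lo+hi)/2)<.03);print("floor",np.nanmedian(P[m],0))
    print("pad px depth point",P0[v,u], "ray",ray(d0,(u,v),.033))
print("table z",np.nanmedian(P0[215:225,195:202,2]))
E
```

```text
rim z [0.0487 0.0571 0.061 ] ray rect (array([480.1, 284.4]), array([57.7, 74.3]), 89.2) px 225 248 203 232
floor [0.48002817 0.2850879  0.03572064]
pad px depth point [0.47565026 0.28267792 0.03504338] ray [[476.05544967 282.8243081 ]]
rim z [0.0484 0.057  0.0612] ray rect (array([482.3, 430.9]), array([59.4, 74.3]), 89.2) px 166 190 203 232
floor [0.48067901 0.43122107 0.03545507]
pad px depth point [0.4809446  0.43132824 0.03235779] ray [[480.81487805 431.2081421 ]]
table z 0.033239228687763064
```

```bash
python3 -m creep '{"delta_pos":[[-0.2,2,0.2],[-0.3,4.3,0.5],[-0.3,6.6,0.8],[-0.3,8.9,1],[-0.3,11.2,1.3],[-0.3,13.5,1.6],[-0.3,15.8,1.9],[-0.3,17.8,2.2],[-0.3,19.5,2.4],[-0.3,20.84,2.45]],"dr":[[0.14,0,0],[0.28,0,0],[0.42,0,0],[0.56,0,0],[0.7,0,0],[0.84,0,0],[0.98,0,0],[1.12,0,0],[1.26,0,0],[1.4,0,0]]}' && python3 -m creep '{"delta_pos":[[0,0,0],[0,0,0],[0,0,0],[0,0,0]],"dr":[[0.13,0,0],[0.26,0,0],[0.26,0,0],[0.26,0,0]]}' && python3 -c "
from vis import *
plan((477.5,281.9,49,-1))"
```

```text
clock: 18.35
position: [0.4776, 0.2827, 0.115]
ee_rot: [0.555, 0.436, 0.556, -0.438]
contact_force: [-0.1, 0.1, -0.3]
width: 0.0088
clock: 18.75
position: [0.4777, 0.2817, 0.1156]
ee_rot: [-0.496, -0.503, -0.497, 0.504]
contact_force: [0.2, -0.1, -0.4]
width: 0.0092
t 18.8 tcp [477.7 281.7 115.6] jaw -0.82 w 9.2 F [ 0.2 -0.1 -0.4]
(477.5, 281.9, 49, -1) [6.66, -0.01, -0.03] [0.003, 0.001, 0.002]
```

```bash
python3 -m creep '{"delta_pos":[[1.5,0,0],[3.5,0,0],[5.2,0,0],[6.2,0,0],[6.6,0,0],[6.7,0,0],[6.75,0,0],[6.8,0,0],[6.85,0,0],[6.85,0,0]],"dr":[[0,0,0],[0,0,0],[0,0,0],[0,0,0],[0,0,0],[0,0,0],[0,0,0],[0,0,0],[0,0,0],[0,0,0]]}'
```

```text
clock: 19.75
position: [0.4783, 0.282, 0.0484]
ee_rot: [0.496, 0.504, 0.496, -0.504]
contact_force: [0.1, 0.4, 0.3]
width: 0.0087
```

```bash
python3 -m creep '{"delta_pos":[[0.1,0,0],[0.15,0,0],[0.2,0,0],[0.2,0,0]],"dr":[[0,0,0],[0,0,0],[0,0,0],[0,0,0]]}' && python3 -m creep '{"delta_pos":[[0,0,0],[0,0,0],[0,0,0],[0,0,0]],"dr":[[0,0,0],[0,0,0],[0,0,0],[0,0,0]]}' -0.45 && python3 -m creep '{"delta_pos":[[-1,0,0],[-3,0,0],[-6,0,0],[-8,0,0],[-8,0,0]],"dr":[[0,0,0],[0,0,0],[0,0,0],[0,0,0],[0,0,0]]}' -0.2 && python3 - <<'E'
from vis import *
from rig import manip
d=manip.get_image("scene");cv2.imwrite("pics/g6.png",cv2.resize(d["pixels"][130:330,150:370],None,fx=2.5,fy=2.5,interpolation=cv2.INTER_CUBIC))
d=manip.get_image("top");P=cloud(d)
for k,m in prints(d,P).items(): print(k,m.sum(),rect(P[m]) if m.sum()>5 else "")
plan((434.5,157.5,110,76))
E
```

```text
clock: 20.15
position: [0.4782, 0.2819, 0.0463]
ee_rot: [0.496, 0.504, 0.496, -0.504]
contact_force: [-2.0, 0.2, 2.8]
width: 0.0089
clock: 20.55
position: [0.4782, 0.2819, 0.0459]
ee_rot: [-0.496, -0.504, -0.496, 0.504]
contact_force: [-0.6, 0.3, 0.3]
width: 0.0234
clock: 21.05
position: [0.4805, 0.283, 0.1298]
ee_rot: [0.497, 0.507, 0.495, -0.502]
contact_force: [0.6, 0.6, -0.5]
width: 0.0345
pendant 0 
solitaire 31 (array([478.4, 278.9]), array([11.2, 24. ]), 84.8)
t 21.1 tcp [478.3 281.9 126.6] jaw -0.97 w 34.0 F [ 0.9 -0.1  0.1]
(434.5, 157.5, 110, 76) [1.65, -4.17, 12.52] [-1.343, 0.0, -0.001]
```

View pics/g6.png

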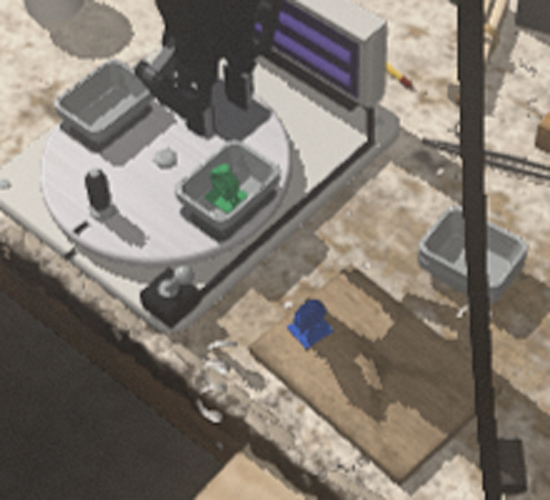

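Solitaire stands upright in the pad1 dish (px 227,188). The pendant is at its old place (310,322).

```bash
python3 -m creep '{"delta_pos":[[0.1,-0.4,1.2],[0.3,-0.8,2.6],[0.5,-1.3,4],[0.7,-1.8,5.4],[0.9,-2.3,6.8],[1.1,-2.7,8.2],[1.3,-3.1,9.6],[1.5,-3.5,11],[1.6,-3.9,12],[1.65,-4.1,12.55]],"dr":[[-0.13,0,0],[-0.27,0,0],[-0.41,0,0],[-0.55,0,0],[-0.69,0,0],[-0.83,0,0],[-0.97,0,0],[-1.1,0,0],[-1.23,0,0],[-1.34,0,0]]}' && python3 -m creep '{"delta_pos":[[0,0,0],[0,0,0],[0,0,0]],"dr":[[0,0,0],[0,0,0],[0,0,0]]}' && python3 - <<'E'
from vis import *
from rig import manip
d=manip.get_image("scene");P=cloud(d)
for k,m in prints(d,P).items(): print(k,m.sum(),P[m].mean(0) if m.sum()>5 else "")
plan((435.5,157.3,23,76))
E
```

```text
clock: 22.15
position: [0.4333, 0.1561, 0.1081]
ee_rot: [0.701, 0.085, 0.703, -0.086]
contact_force: [0.4, -0.1, 0.1]
width: 0.0343
clock: 22.45
position: [0.435, 0.1574, 0.1091]
ee_rot: [0.701, 0.088, 0.702, -0.088]
contact_force: [0.3, -0.4, -1.0]
width: 0.0344
pendant 46 [0.42599621 0.15480411 0.02765579]
solitaire 0 
t 22.5 tcp [435.1 157.4 109.2] jaw 75.76 w 34.4 F [ 0.4  0.3 -0.1]
(435.5, 157.3, 23, 76) [8.62, 0.0, 0.04] [-0.004, -0.0, -0.0]
```

```bash
python3 -m creep '{"delta_pos":[[2,0,0],[4.5,0,0],[6.7,0,0],[8,0,0],[8.55,0,0],[8.55,0,0],[8.55,0,0]],"dr":[[0,0,0],[0,0,0],[0,0,0],[0,0,0],[0,0,0],[0,0,0],[0,0,0]]}' && python3 -m creep '{"delta_pos":[[0,0,0],[0,0,0],[0,0,0],[0,0,0],[0,0,0],[0,0,0]],"dr":[[0,0,0],[0,0,0],[0,0,0],[0,0,0],[0,0,0],[0,0,0]]}' -1 30 && python3 -m creep '{"delta_pos":[[-0.5,0,0],[-2,0,0],[-4.5,0,0],[-7,0,0],[-9.5,0,0],[-9.5,0,0],[-9.5,0,0]],"dr":[[0,0,0],[0,0,0],[0,0,0],[0,0,0],[0,0,0],[0,0,0],[0,0,0]]}' && python3 -c "
from vis import *
plan((479.5,429.7,118,-1))"
```

```text
clock: 23.2
position: [0.4357, 0.1574, 0.0245]
ee_rot: [0.702, 0.088, 0.701, -0.087]
contact_force: [1.0, -0.7, 0.8]
width: 0.0339
clock: 23.8
position: [0.4358, 0.1573, 0.0248]
ee_rot: [0.702, 0.088, 0.701, -0.087]
contact_force: [-0.3, -0.2, 5.9]
width: 0.009
clock: 24.5
position: [0.4349, 0.1571, 0.1191]
ee_rot: [0.702, 0.087, 0.701, -0.087]
contact_force: [-0.9, 0.2, -0.7]
width: 0.0089
t 24.5 tcp [434.9 157.1 119.1] jaw 75.8 w 8.9 F [-0.9  0.2 -0.7]
(479.5, 429.7, 118, -1) [0.12, 27.52, -2.36] [1.34, 0.0, -0.001]
```

```bash
python3 -m creep '{"delta_pos":[[0,2,-0.2],[0,5,-0.4],[0,8,-0.7],[0,11,-1],[0,14,-1.2],[0,17,-1.5],[0,20,-1.7],[0,23,-2],[0,25.6,-2.2],[0.1,27.5,-2.36]],"dr":[[0.13,0,0],[0.27,0,0],[0.41,0,0],[0.55,0,0],[0.69,0,0],[0.83,0,0],[0.97,0,0],[1.1,0,0],[1.23,0,0],[1.34,0,0]]}' && python3 -m creep '{"delta_pos":[[0,0,0],[0,0,0],[0,0,0],[0,0,0]],"dr":[[0,0,0],[0,0,0],[0,0,0],[0,0,0]]}' && python3 -c "
from vis import *
plan((479.5,429.7,48.7,-1))"
```

```text
clock: 25.5
position: [0.4788, 0.4306, 0.1157]
ee_rot: [-0.494, -0.504, -0.495, 0.506]
contact_force: [0.4, -1.3, 0.3]
width: 0.0089
clock: 25.9
position: [0.4793, 0.4283, 0.1177]
ee_rot: [-0.496, -0.504, -0.496, 0.505]
contact_force: [0.1, -0.5, -0.6]
width: 0.0091
t 25.9 tcp [479.3 428.3 117.7] jaw -0.98 w 9.1 F [ 0.1 -0.5 -0.6]
(479.5, 429.7, 48.7, -1) [6.9, 0.02, -0.15] [0.0, 0.001, 0.001]
```

```bash
python3 -m creep '{"delta_pos":[[1.5,0,-0.1],[3.5,0,-0.12],[5.4,0,-0.12],[6.5,0,-0.12],[6.8,0,-0.12],[6.9,0,-0.12],[7,0,-0.12],[7.1,0,-0.12],[7.15,0,-0.12],[7.15,0,-0.12]],"dr":[[0,0,0],[0,0,0],[0,0,0],[0,0,0],[0,0,0],[0,0,0],[0,0,0],[0,0,0],[0,0,0],[0,0,0]]}'
```

```text
clock: 26.9
position: [0.4798, 0.4308, 0.0469]
ee_rot: [0.496, 0.504, 0.496, -0.504]
contact_force: [-0.3, 0.4, -0.2]
width: 0.0086
```

```bash
python3 -m creep '{"delta_pos":[[0.1,0,0],[0.1,0,0]],"dr":[[0,0,0],[0,0,0]]}' && python3 -m creep '{"delta_pos":[[0,0,0],[0,0,0],[0,0,0],[0,0,0]],"dr":[[0,0,0],[0,0,0],[0,0,0],[0,0,0]]}' -0.45 && python3 -m creep '{"delta_pos":[[-1,0,0],[-3,0,0],[-6,0,0],[-8,0,0],[-8,0,0]],"dr":[[0,0,0],[0,0,0],[0,0,0],[0,0,0],[0,0,0]]}' -1 && python3 - <<'E'
from vis import *
from rig import manip
a=manip.get_image("scene")["pixels"][130:280,140:340];d=manip.get_image("top");P=cloud(d)
cv2.imwrite("pics/g7.png",cv2.resize(np.hstack([a,d["pixels"][145:295,150:350]]),None,fx=2,fy=2,interpolation=cv2.INTER_CUBIC))
for k,m in prints(d,P).items(): print(k,m.sum(),rect(P[m]) if m.sum()>5 else "")
plan((378,208,110,-1),(378,208,58,-1))
E
```

```text
clock: 27.1
position: [0.4798, 0.4309, 0.0469]
ee_rot: [0.496, 0.505, 0.496, -0.504]
contact_force: [-1.4, -0.6, 5.1]
width: 0.0088
clock: 27.5
position: [0.4796, 0.4306, 0.0453]
ee_rot: [-0.496, -0.504, -0.496, 0.504]
contact_force: [0.2, -0.9, 0.1]
width: 0.0237
clock: 28.0
position: [0.4817, 0.4322, 0.1296]
ee_rot: [0.496, 0.507, 0.495, -0.501]
contact_force: [0.5, 1.2, -0.1]
width: 0.0083
pendant 23 (array([480.5, 427.8]), array([21.7,  8.4]), 1.0)
solitaire 102 (array([478.8, 285.7]), array([25.1, 24.4]), 0.1)
t 28.1 tcp [479.6 430.7 125.9] jaw -0.97 w 8.5 F [-0.  -0.3 -0.8]
(378, 208, 110, -1) [1.57, -9.79, 22.44] [0.001, -0.001, -0.001]
(378, 208, 58, -1) [6.77, -9.79, 22.44] [0.001, -0.001, -0.001]
```

View pics/g7.png

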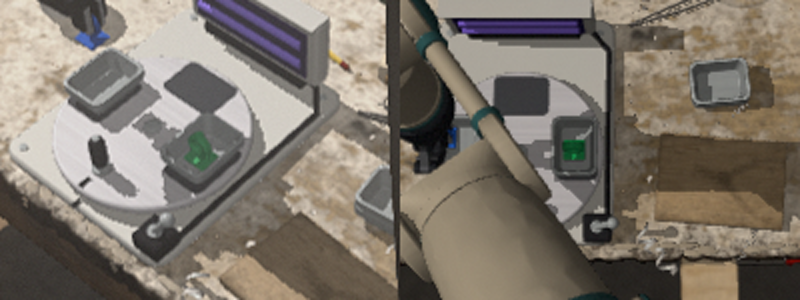

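I re-closed the fingers too early, so the pendant came up with them (scene crop px 92,40). It may sit lower in the grip now, so I'll set it down again gently.

```bash
python3 -m creep '{"delta_pos":[[1,0,0.1],[2.5,0,0.1],[4,0,0.1],[5,0,0.1],[5.4,0,0.1],[5.4,0,0.1]],"dr":[[0,0,0],[0,0,0],[0,0,0],[0,0,0],[0,0,0],[0,0,0]]}';  python3 - <<'E'
from vis import *
from rig import manip
a=manip.get_image("scene")["pixels"][130:230,140:280]
cv2.imwrite("pics/g8.png",cv2.resize(a,None,fx=5,fy=5,interpolation=cv2.INTER_CUBIC))
plan()
E
```

```text
clock: 28.7
position: [0.479, 0.4292, 0.07]
ee_rot: [-0.496, -0.503, -0.496, 0.505]
contact_force: [-0.6, 0.4, -1.1]
width: 0.0086
t 28.8 tcp [479.5 429.6  71. ] jaw -0.97 w 8.3 F [1.2 0.4 0.2]
```

View pics/g8.png

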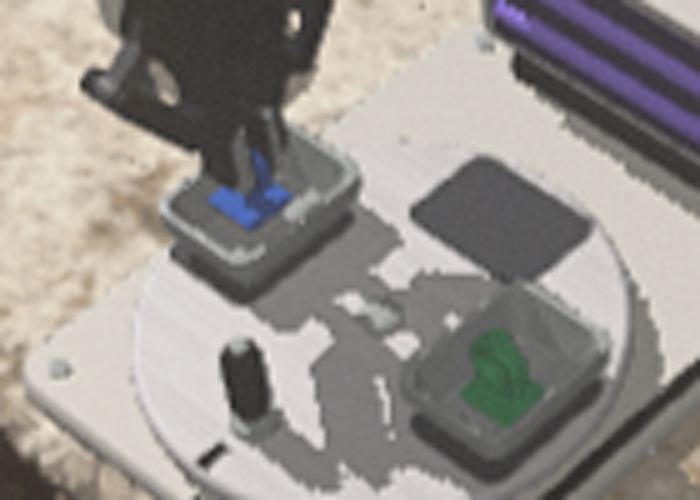

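The print hangs level inside the dish mouth (px 250,205). I'll lower it in small steps.

```bash
for i in 1; do python3 -m creep '{"delta_pos":[[0.3,0,0],[0.5,0,0],[0.5,0,0]],"dr":[[0,0,0],[0,0,0],[0,0,0]]}'; python3 -m creep '{"delta_pos":[[0.2,0,0],[0.4,0,0],[0.4,0,0]],"dr":[[0,0,0],[0,0,0],[0,0,0]]}'; done
```

```text
clock: 29.05
position: [0.4796, 0.4297, 0.0667]
ee_rot: [0.496, 0.504, 0.496, -0.504]
contact_force: [-0.1, -0.6, -0.9]
width: 0.0083
clock: 29.35
position: [0.4795, 0.4296, 0.0622]
ee_rot: [-0.496, -0.504, -0.496, 0.504]
contact_force: [-0.6, -0.4, -0.9]
width: 0.0085
```

```bash
python3 -m creep '{"delta_pos":[[0.2,0,0],[0.4,0,0],[0.4,0,0]],"dr":[[0,0,0],[0,0,0],[0,0,0]]}'; python3 -m creep '{"delta_pos":[[0.15,0,0],[0.3,0,0],[0.3,0,0]],"dr":[[0,0,0],[0,0,0],[0,0,0]]}'
```

```text
clock: 29.65
position: [0.4794, 0.4296, 0.0581]
ee_rot: [-0.496, -0.504, -0.496, 0.504]
contact_force: [0.2, -0.6, -0.2]
width: 0.009
clock: 29.95
position: [0.4795, 0.4296, 0.0553]
ee_rot: [-0.496, -0.504, -0.496, 0.504]
contact_force: [-0.3, -0.2, 0.7]
width: 0.0086
```

```bash
python3 -m creep '{"delta_pos":[[0.1,0,0],[0.2,0,0],[0.2,0,0]],"dr":[[0,0,0],[0,0,0],[0,0,0]]}'; python3 -m creep '{"delta_pos":[[0.1,0,0],[0.2,0,0],[0.2,0,0]],"dr":[[0,0,0],[0,0,0],[0,0,0]]}'
```

```text
clock: 30.25
position: [0.4797, 0.4298, 0.0539]
ee_rot: [0.496, 0.504, 0.496, -0.504]
contact_force: [-0.3, -0.8, 1.6]
width: 0.0085
clock: 30.55
position: [0.4801, 0.4298, 0.0538]
ee_rot: [0.496, 0.505, 0.496, -0.504]
contact_force: [-1.9, -2.4, 11.1]
width: 0.0088
```

```bash
python3 -m creep '{"delta_pos":[[-0.15,0,0],[-0.15,0,0]],"dr":[[0,0,0],[0,0,0]]}' && python3 -m creep '{"delta_pos":[[0,0,0],[0,0,0],[0,0,0],[0,0,0]],"dr":[[0,0,0],[0,0,0],[0,0,0],[0,0,0]]}' -0.45 && python3 -m creep '{"delta_pos":[[-1,0,0],[-3,0,0],[-5,0,0],[-7,0,0],[-7,0,0]],"dr":[[0,0,0],[0,0,0],[0,0,0],[0,0,0],[0,0,0]]}' && python3 - <<'E'
from vis import *
from rig import manip
d=manip.get_image("scene");P=cloud(d)
for k,m in prints(d,P).items(): print(k,m.sum(),P[m].mean(0) if m.sum()>5 else "")
cv2.imwrite("pics/g9.png",cv2.resize(d["pixels"][130:230,140:280],None,fx=5,fy=5,interpolation=cv2.INTER_CUBIC))
plan((378,205,120,-1),(378,205,58,-1))
E
```

```text
clock: 30.75
position: [0.48, 0.4299, 0.0539]
ee_rot: [0.496, 0.505, 0.496, -0.504]
contact_force: [-0.0, -0.7, 6.6]
width: 0.0083
clock: 31.15
position: [0.4795, 0.4296, 0.0526]
ee_rot: [-0.496, -0.504, -0.496, 0.504]
contact_force: [-0.2, 0.0, -0.7]
width: 0.0234
clock: 31.65
position: [0.4816, 0.4311, 0.1268]
ee_rot: [0.496, 0.507, 0.495, -0.502]
contact_force: [0.5, -0.0, -1.0]
width: 0.0235
pendant 8 [0.47897117 0.42744096 0.04421556]
solitaire 0 
t 31.7 tcp [480.6 430.4 124.9] jaw -0.97 w 23.3 F [ 0.9  0.4 -0.1]
(378, 205, 120, -1) [0.4, -9.88, 22.71] [0.0, -0.002, -0.003]
(378, 205, 58, -1) [6.6, -9.9, 22.73] [0.0, -0.002, -0.003]
```

View pics/g9.png

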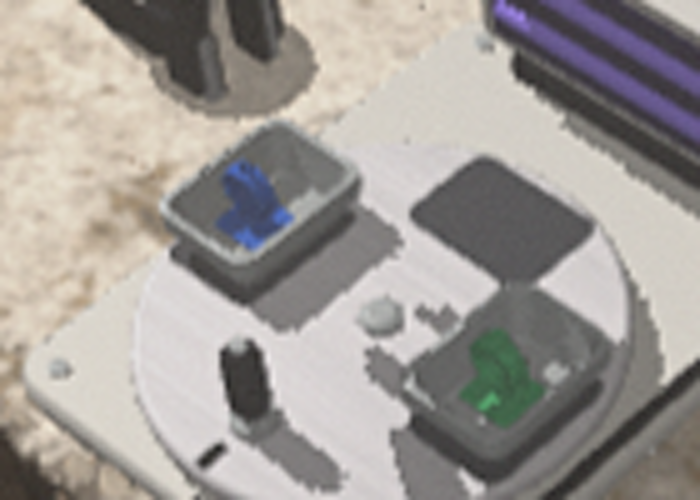

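Both prints stand upright in their dishes (blue 250,205; green 495,375). Next is the lamp lever.

```bash
python3 -m creep '{"delta_pos":[[0,-1.2,2.7],[0,-2.8,6.5],[0.1,-4.5,10.3],[0.2,-6.2,14.2],[0.3,-7.8,18],[0.4,-9.2,21.2],[0.4,-9.88,22.71],[0.4,-9.88,22.71],[0.4,-9.88,22.71]],"dr":[[0,0,0],[0,0,0],[0,0,0],[0,0,0],[0,0,0],[0,0,0],[0,0,0],[0,0,0],[0,0,0]]}' -1 && python3 -m creep '{"delta_pos":[[2,0,0],[4,0,0],[5.5,0,0],[6.2,0,0],[6.2,0,0]],"dr":[[0,0,0],[0,0,0],[0,0,0],[0,0,0],[0,0,0]]}' && python3 -c "
from vis import *
plan((378,205,58,-1),(378,256,58,-1))"
```

```text
clock: 32.6
position: [0.3781, 0.205, 0.1191]
ee_rot: [0.496, 0.505, 0.495, -0.504]
contact_force: [0.3, 0.6, 0.5]
width: 0.0002
clock: 33.1
position: [0.3773, 0.2051, 0.0561]
ee_rot: [-0.496, -0.504, -0.496, 0.504]
contact_force: [0.4, 0.1, 0.1]
width: 0.0
t 33.1 tcp [377.3 205.1  56.1] jaw -0.92 w 0.0 F [0.4 0.1 0.1]
(378, 205, 58, -1) [-0.19, 0.07, 0.01] [0.001, 0.0, 0.001]
(378, 256, 58, -1) [-0.19, -0.01, -5.09] [0.001, 0.0, 0.001]
```

```bash
python3 -m creep '{"delta_pos":[[0,0,-0.6],[0,0,-1.2],[0,0,-1.8],[0,0,-2.4],[0,0,-3],[0,0,-3.6],[0,0,-4.2],[0,0,-4.6],[0,0,-4.8],[0,0,-4.8]],"dr":[[0,0,0],[0,0,0],[0,0,0],[0,0,0],[0,0,0],[0,0,0],[0,0,0],[0,0,0],[0,0,0],[0,0,0]]}' && python3 -m creep '{"delta_pos":[[0,0,-0.15],[0,0,-0.3],[0,0,-0.3]],"dr":[[0,0,0],[0,0,0],[0,0,0]]}'
```

```text
clock: 34.1
position: [0.3775, 0.2526, 0.0568]
ee_rot: [-0.496, -0.504, -0.496, 0.504]
contact_force: [0.0, -0.5, 0.1]
width: 0.0001
clock: 34.4
position: [0.3775, 0.2549, 0.0569]
ee_rot: [-0.496, -0.504, -0.496, 0.505]
contact_force: [-0.2, -2.1, -0.2]
width: 0.0004
```

```bash
python3 -m creep '{"delta_pos":[[0,0,-0.15],[0,0,-0.25],[0,0,-0.25]],"dr":[[0,0,0],[0,0,0],[0,0,0]]}' && python3 -m creep '{"delta_pos":[[0,0,-0.15],[0,0,-0.2],[0,0,-0.2]],"dr":[[0,0,0],[0,0,0],[0,0,0]]}'
```

```text
clock: 34.7
position: [0.3773, 0.2554, 0.0567]
ee_rot: [-0.497, -0.502, -0.495, 0.505]
contact_force: [1.8, -10.0, 0.4]
width: 0.0
clock: 35.0
position: [0.3773, 0.2558, 0.0566]
ee_rot: [-0.498, -0.501, -0.495, 0.506]
contact_force: [2.4, -15.1, 2.3]
width: 0.0001
```

```bash
python3 -m creep '{"delta_pos":[[0,0,1],[0,0,3],[-2,0,3],[-5,0,3],[-7,0,3],[-7,0,3]],"dr":[[0,0,0],[0,0,0],[0,0,0],[0,0,0],[0,0,0],[0,0,0]]}' && python3 - <<'E'
from vis import *
from rig import manip
d=manip.get_image("scene");P=cloud(d);np.savez("scene4.npz",**d)
a=d["pixels"][80:280,140:320]
cv2.imwrite("pics/g10.png",cv2.resize(a,None,fx=3,fy=3,interpolation=cv2.INTER_CUBIC))
m=(P[...,2]>.05)&(P[...,2]<.09)&(np.hypot(P[...,0]-.404,P[...,1]-.356)<.03);print("knob",m.sum(),P[m].mean(0),P[m].max(0),P[m].min(0))
plan((404,356.5,120,-1),(404,356.5,45,-1))
E
```

```text
clock: 35.6
position: [0.3801, 0.2314, 0.13]
ee_rot: [0.496, 0.507, 0.495, -0.501]
contact_force: [1.0, 0.2, 0.3]
width: -0.0005
knob 60 [0.40059449 0.35132574 0.07384736] [0.41093714 0.35878516 0.08241955] [0.39270296 0.34377737 0.05051946]
t 35.6 tcp [378.8 230.8 128.4] jaw -1.01 w 0.1 F [0.6 0.7 0.7]
(404, 356.5, 120, -1) [0.89, 2.29, -12.6] [-0.0, -0.003, -0.004]
(404, 356.5, 45, -1) [8.39, 2.26, -12.58] [-0.0, -0.003, -0.004]
```

View pics/g10.png

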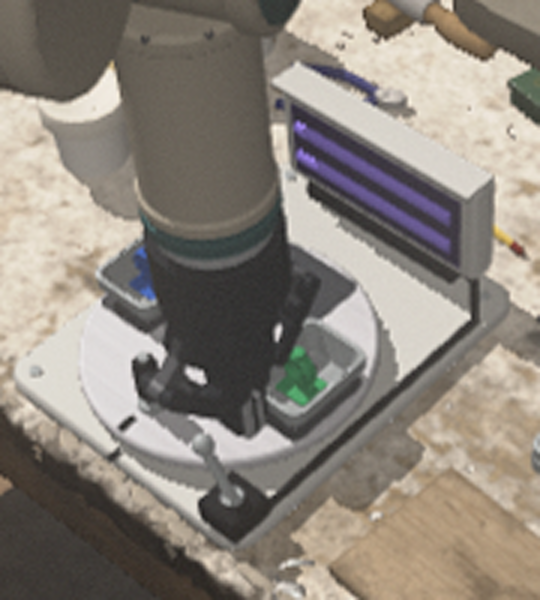

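The lever leans inward, ball at px (205,443) and pivot at (230,490): the lamp is on. Now the knob.

```bash
python3 -m creep '{"delta_pos":[[0,0.6,-3],[0.4,1.2,-6.5],[0.8,1.8,-10],[0.9,2.2,-12.4],[0.9,2.2,-12.5],[0.9,2.2,-12.5]],"dr":[[0,0,0],[0,0,0],[0,0,0],[0,0,0],[0,0,0],[0,0,0]]}' -0.2 && python3 -c "
from vis import *
plan((403,355.3,47,-1))"
```

```text
clock: 36.25
position: [0.4006, 0.3542, 0.1167]
ee_rot: [-0.496, -0.503, -0.496, 0.505]
contact_force: [0.0, -1.0, 0.7]
width: 0.0342
t 36.2 tcp [400.6 354.2 116.7] jaw -0.91 w 34.2 F [ 0.  -1.   0.7]
(403, 355.3, 47, -1) [6.97, 0.26, -0.13] [0.002, 0.001, 0.002]
```

```bash
python3 -m creep '{"delta_pos":[[1.5,0.2,-0.1],[3.2,0.2,-0.1],[4.8,0.2,-0.1],[6.2,0.2,-0.1],[6.9,0.2,-0.1],[6.9,0.2,-0.1]],"dr":[[0,0,0],[0,0,0],[0,0,0],[0,0,0],[0,0,0],[0,0,0]]}' && python3 -m creep '{"delta_pos":[[0,0,0],[0,0,0],[0,0,0],[0,0,0],[0,0,0]],"dr":[[0,0,0],[0,0,0],[0,0,0],[0,0,0],[0,0,0]]}' -1 20
```

```text
clock: 36.85
position: [0.4026, 0.3539, 0.0481]
ee_rot: [-0.495, -0.503, -0.496, 0.505]
contact_force: [0.7, -0.5, 0.1]
width: 0.0342
clock: 37.35
position: [0.4033, 0.3552, 0.0495]
ee_rot: [-0.496, -0.504, -0.496, 0.504]
contact_force: [-3.1, -1.7, 5.2]
width: 0.0172
```

```bash
python3 -m creep '{"delta_pos":[[0,0.09,1.16],[0,0.36,2.29],[0,0.81,3.36],[0,1.41,4.35],[0,2.17,5.23],[0,3.05,5.99],[0,4.04,6.59],[0,5.11,7.04],[0,6.24,7.31],[0,7.4,7.4]],"dr":[[0,0,0],[0,0,0],[0,0,0],[0,0,0],[0,0,0],[0,0,0],[0,0,0],[0,0,0],[0,0,0],[0,0,0]]}'
```

```text
clock: 38.35
position: [0.4768, 0.2797, 0.0496]
ee_rot: [0.496, 0.504, 0.496, -0.504]
contact_force: [-3.4, 0.7, 5.9]
width: 0.0172
```

Forces are low, so I'll continue the other three quadrants.

```bash
python3 -m creep '{"delta_pos":[[0,1.16,-0.09],[0,2.29,-0.36],[0,3.36,-0.81],[0,4.35,-1.41],[0,5.23,-2.17],[0,5.99,-3.05],[0,6.59,-4.04],[0,7.04,-5.11],[0,7.31,-6.24],[0,7.4,-7.4]],"dr":[[0,0,0],[0,0,0],[0,0,0],[0,0,0],[0,0,0],[0,0,0],[0,0,0],[0,0,0],[0,0,0],[0,0,0]]}' && python3 -m creep '{"delta_pos":[[0,-0.09,-1.16],[0,-0.36,-2.29],[0,-0.81,-3.36],[0,-1.41,-4.35],[0,-2.17,-5.23],[0,-3.05,-5.99],[0,-4.04,-6.59],[0,-5.11,-7.04],[0,-6.24,-7.31],[0,-7.4,-7.4]],"dr":[[0,0,0],[0,0,0],[0,0,0],[0,0,0],[0,0,0],[0,0,0],[0,0,0],[0,0,0],[0,0,0],[0,0,0]]}' && python3 -m creep '{"delta_pos":[[0,-1.16,0.09],[0,-2.29,0.36],[0,-3.36,0.81],[0,-4.35,1.41],[0,-5.23,2.17],[0,-5.99,3.05],[0,-6.59,4.04],[0,-7.04,5.11],[0,-7.31,6.24],[0,-7.4,7.4]],"dr":[[0,0,0],[0,0,0],[0,0,0],[0,0,0],[0,0,0],[0,0,0],[0,0,0],[0,0,0],[0,0,0],[0,0,0]]}' && python3 -m creep '{"delta_pos":[[0,0,0],[0,0,0],[0,0,0]],"dr":[[0,0,0],[0,0,0],[0,0,0]]}' && python3 - <<'E'
from vis import *
from rig import manip
plan()
cv2.imwrite("pics/g11.png",cv2.resize(manip.get_image("scene")["pixels"][100:270,130:330],None,fx=3,fy=3,interpolation=cv2.INTER_CUBIC))
E
```

```text
clock: 39.35
position: [0.5513, 0.3526, 0.0496]
ee_rot: [-0.496, -0.504, -0.496, 0.505]
contact_force: [-4.2, -3.1, 7.2]
width: 0.0174
clock: 40.35
position: [0.4802, 0.4278, 0.0496]
ee_rot: [0.497, 0.505, 0.495, -0.503]
contact_force: [2.8, -5.3, 5.5]
width: 0.017
clock: 41.35
position: [0.4032, 0.3559, 0.0495]
ee_rot: [0.495, 0.505, 0.496, -0.504]
contact_force: [3.7, 2.3, 5.3]
width: 0.0175
clock: 41.65
position: [0.4031, 0.3547, 0.0495]
ee_rot: [-0.495, -0.504, -0.496, 0.504]
contact_force: [2.7, -2.3, 8.6]
width: 0.0174
t 41.6 tcp [403.1 354.7  49.5] jaw -1.01 w 17.4 F [ 2.7 -2.3  8.6]
```

View pics/g11.png

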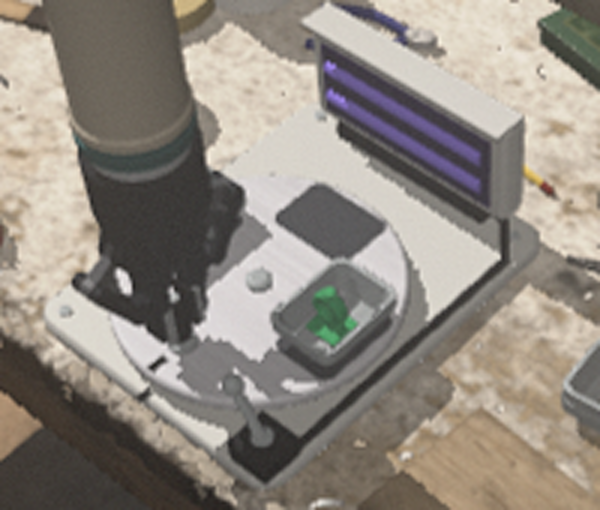

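The lines meet again (rim px 158,362; base 145,393) and the knob is within 0.5 mm of where it started. I'll release it and switch the lamp off from the inner side.

```bash
python3 -m creep '{"delta_pos":[[0,0,0],[0,0,0],[0,0,0],[0,0,0]],"dr":[[0,0,0],[0,0,0],[0,0,0],[0,0,0]]}' -0.2 && python3 -m creep '{"delta_pos":[[-1,0,0],[-3,0,0],[-6,0,0],[-8,0,0],[-8,0,0],[-8,0,0]],"dr":[[0,0,0],[0,0,0],[0,0,0],[0,0,0],[0,0,0],[0,0,0]]}' && python3 - <<'E'
from vis import *
from rig import manip
d=manip.get_image("top");P=cloud(d);np.savez("top5.npz",**d)
for k,m in prints(d,P).items(): print(k,m.sum(),rect(P[m]) if m.sum()>5 else "")
for lo,hi in((.23,.34),(.37,.49)):
    m=(P[...,2]>.045)&(P[...,2]<.07)&(P[...,1]>lo)&(P[...,1]<hi)&(P[...,0]>.41)&(P[...,0]<.55);print(rect(P[m]) if m.sum()>5 else "",m.sum())
plan((377.5,304,120,-1),(377.5,304,60,-1))
E
```

```text
clock: 42.1
position: [0.4026, 0.355, 0.0484]
ee_rot: [-0.495, -0.504, -0.496, 0.505]
contact_force: [0.5, -0.1, -0.8]
width: 0.034
clock: 42.7
position: [0.4035, 0.3554, 0.1295]
ee_rot: [0.496, 0.505, 0.496, -0.504]
contact_force: [0.2, -0.2, 0.5]
width: 0.0343
pendant 0 
solitaire 103 (array([479. , 286.7]), array([24.6, 27.1]), 2.8)
(array([480.3, 283.4]), array([75.7, 56. ]), 0.4) 300
 0
t 42.8 tcp [403.  355.  128.6] jaw -0.97 w 34.2 F [ 0.1 -0.4 -0.3]
(377.5, 304, 120, -1) [0.87, -2.46, 5.15] [0.0, 0.0, 0.001]
(377.5, 304, 60, -1) [6.87, -2.45, 5.14] [0.0, 0.0, 0.001]
```

```bash
python3 -m creep '{"delta_pos":[[0,-1.2,2.5],[0.8,-2.45,5.1],[0.8,-2.45,5.1],[3,-2.45,5.1],[5,-2.45,5.1],[6.7,-2.45,5.1],[7,-2.45,5.1],[7,-2.45,5.1]],"dr":[[0,0,0],[0,0,0],[0,0,0],[0,0,0],[0,0,0],[0,0,0],[0,0,0],[0,0,0]]}' -1 && python3 -m creep '{"delta_pos":[[0,0,0.6],[0,0,1.2],[0,0,1.8],[0,0,2.4],[0,0,3],[0,0,3.6],[0,0,4.2],[0,0,4.8],[0,0,5.1],[0,0,5.1]],"dr":[[0,0,0],[0,0,0],[0,0,0],[0,0,0],[0,0,0],[0,0,0],[0,0,0],[0,0,0],[0,0,0],[0,0,0]]}' && python3 -m creep '{"delta_pos":[[0,0,0.15],[0,0,0.3],[0,0,0.3]],"dr":[[0,0,0],[0,0,0],[0,0,0]]}'
```

```text
clock: 43.55
position: [0.3778, 0.3047, 0.0581]
ee_rot: [-0.495, -0.503, -0.496, 0.505]
contact_force: [0.8, 0.7, 0.4]
width: -0.0001
clock: 44.55
position: [0.3772, 0.2548, 0.0591]
ee_rot: [0.494, 0.505, 0.496, -0.504]
contact_force: [-1.8, 5.9, 0.1]
width: -0.0
clock: 44.85
position: [0.3773, 0.2542, 0.0592]
ee_rot: [0.493, 0.507, 0.497, -0.503]
contact_force: [-2.1, 15.2, -2.6]
width: -0.0002
```

```bash
python3 -m creep '{"delta_pos":[[0,0,-1],[0,0,-4],[-2,0,-4],[-5,0,-3],[-7,0,0],[-8,0,4],[-8,0,8],[-8,0,10],[-8,0,10]],"dr":[[0,0,0],[0,0,0],[0,0,0],[0,0,0],[0,0,0],[0,0,0],[0,0,0],[0,0,0],[0,0,0]]}' && python3 - <<'E'
from vis import *
from rig import manip
d=manip.get_image("top");P=cloud(d);np.savez("top6.npz",**d)
for k,m in prints(d,P).items(): print(k,m.sum(),rect(P[m]) if m.sum()>5 else "",rect(P[m&(P[...,2]>.045)]) if m.sum()>5 else "")
for lo,hi in((.23,.34),(.37,.49)):
    m=(P[...,2]>.045)&(P[...,2]<.07)&(P[...,1]>lo)&(P[...,1]<hi)&(P[...,0]>.41)&(P[...,0]<.55);print(rect(P[m]) if m.sum()>5 else "",m.sum())
a=manip.get_image("scene")["pixels"]
cv2.imwrite("pics/g12.png",cv2.resize(np.hstack([a[120:300,130:330],d["pixels"][120:300,150:350]]),None,fx=2,fy=2,interpolation=cv2.INTER_CUBIC))
plan((478.2,281.9,120,-1),(478.2,281.9,45,-1))
E
```

```text
clock: 45.75
position: [0.3745, 0.1482, 0.1388]
ee_rot: [-0.495, -0.504, -0.495, 0.506]
contact_force: [0.1, 0.3, -0.6]
width: -0.0004
pendant 107 (array([480.1, 435.6]), array([24.5, 28.1]), 4.8) (array([479.4, 433.7]), array([24.3, 10.5]), 89.8)
solitaire 101 (array([491.8, 277.6]), array([26.1, 24.3]), 89.3) (array([491.6, 278.1]), array([24.9,  9.2]), 85.1)
(array([482.1, 282.9]), array([58.5, 77.1]), 88.9) 356
(array([482.7, 431.6]), array([59.2, 76.3]), 89.2) 347
t 45.9 tcp [375.3 150.5 138.9] jaw -1.05 w 0.3 F [ 0.2 -0.7 -0.3]
(478.2, 281.9, 120, -1) [1.88, 10.05, -13.33] [-0.001, 0.0, 0.001]
(478.2, 281.9, 45, -1) [9.38, 10.05, -13.33] [-0.001, 0.0, 0.001]
```

View pics/g12.png

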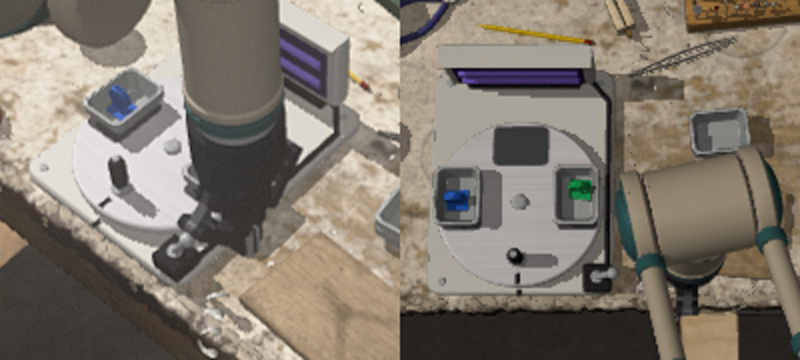

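The rim line is aligned and the lever leans outward, so the lamp is off. The solitaire was nudged about 15 mm inside its dish (top crop 580,188), still upright. I'll grip it high, above the rim.

```bash
python3 -m creep '{"delta_pos":[[0,1.5,-1.8],[0,3.5,-4.2],[0,5.5,-6.6],[0.5,7.5,-9],[1,9.5,-11.2],[1.4,11,-12.6],[1.5,11.1,-12.75],[1.5,11.1,-12.75]],"dr":[[0,0,0],[0.02,0,0],[0.04,0,0],[0.06,0,0],[0.07,0,0],[0.07,0,0],[0.07,0,0],[0.07,0,0]]}' -0.4 && python3 - <<'E'
from vis import *
d=dict(np.load("top6.npz"));P=cloud(d);m=prints(d,P)["solitaire"]
q=P[m];print(np.sort(q[:,2])[-8:].round(3))
for lo in(.05,.058,.064):print(lo,rect(q[q[:,2]>lo]),(q[:,2]>lo).sum())
plan((489.3,276,61,-5))
E
```

```text
clock: 46.65
position: [0.4878, 0.2773, 0.123]
ee_rot: [-0.478, -0.52, -0.479, 0.522]
contact_force: [-0.6, 0.6, -0.3]
width: 0.0257
[0.073 0.073 0.074 0.074 0.074 0.074 0.074 0.078]
0.05 (array([491.6, 278.1]), array([24.9,  9.2]), 85.1) 44
0.058 (array([491.6, 278.1]), array([24.9,  9.1]), 84.2) 40
0.064 (array([491.7, 278.9]), array([22.7,  9.1]), 84.2) 35
t 46.6 tcp [487.8 277.3 123. ] jaw -4.87 w 25.7 F [-0.6  0.6 -0.3]
(489.3, 276, 61, -5) [6.2, 0.17, 0.11] [0.002, 0.001, 0.002]
```

```bash
python3 -m creep '{"delta_pos":[[1.5,0.15,0.1],[3.2,0.15,0.1],[4.8,0.15,0.1],[5.8,0.15,0.1],[6.3,0.15,0.1],[6.3,0.15,0.1]],"dr":[[0,0,0],[0,0,0],[0,0,0],[0,0,0],[0,0,0],[0,0,0]]}' && python3 -m creep '{"delta_pos":[[0,0,0],[0,0,0],[0,0,0],[0,0,0],[0,0,0]],"dr":[[0,0,0],[0,0,0],[0,0,0],[0,0,0],[0,0,0]]}' -1 30 && python3 -m creep '{"delta_pos":[[-0.5,0,0],[-1.5,0,0],[-3,0,0],[-5,0,0],[-7,0,0],[-7,0,0],[-7,0,0]],"dr":[[0,0,0],[0,0,0],[0,0,0],[0,0,0],[0,0,0],[0,0,0],[0,0,0]]}' && python3 - <<'E'
from vis import *
from rig import manip
a=manip.get_image("scene")["pixels"]
cv2.imwrite("pics/g13.png",cv2.resize(a[110:300,130:360],None,fx=3,fy=3,interpolation=cv2.INTER_CUBIC))
plan((452,75,110,-5))
E
```

```text
clock: 47.25
position: [0.4895, 0.275, 0.0607]
ee_rot: [-0.478, -0.521, -0.478, 0.522]
contact_force: [-0.8, 0.4, 0.7]
width: 0.0258
clock: 47.75
position: [0.4907, 0.2755, 0.0616]
ee_rot: [0.478, 0.522, 0.478, -0.521]
contact_force: [0.6, 0.9, 3.0]
width: 0.0083
clock: 48.45
position: [0.4901, 0.2753, 0.1314]
ee_rot: [0.478, 0.522, 0.478, -0.521]
contact_force: [-0.3, 0.2, -0.3]
width: 0.0079
t 48.5 tcp [489.6 275.1 130.6] jaw -4.98 w 8.2 F [ 0.3 -0.1 -0.5]
(452, 75, 110, -5) [2.07, -2.01, 20.26] [0.0, 0.0, 0.001]
```

View pics/g13.png

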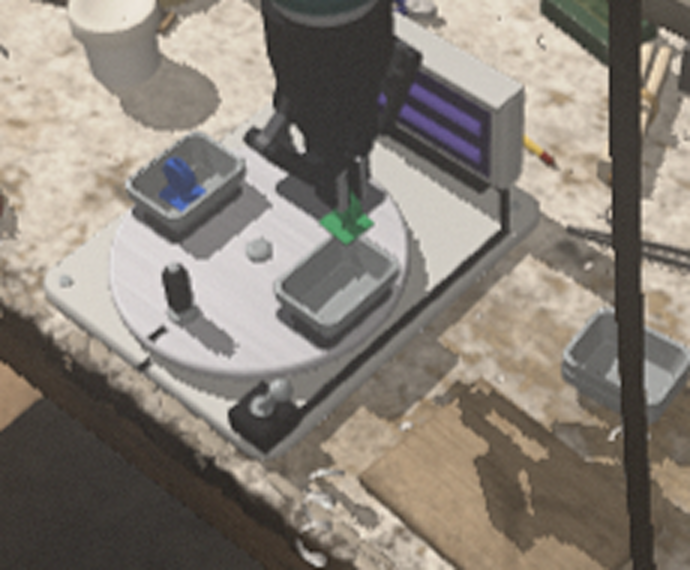

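The solitaire is held level (px 345,222) and its dish stayed put. Moving it to the board.

```bash
python3 -m creep '{"delta_pos":[[0,-0.2,2],[0,-0.5,5],[0.3,-0.8,8],[0.8,-1.1,11],[1.2,-1.4,14],[1.6,-1.7,17],[2,-2,19.3],[2,-2,20.26],[2,-2,20.26],[2,-2,20.26]],"dr":[[0,0,0],[0,0,0],[0,0,0],[0,0,0],[0,0,0],[0,0,0],[0,0,0],[0,0,0],[0,0,0],[0,0,0]]}' && python3 -m creep '{"delta_pos":[[1.5,0,0],[3.5,0,0],[5.2,0,0],[6.2,0,0],[6.6,0,0],[6.8,0,0],[6.9,0,0],[6.9,0,0]],"dr":[[0,0,0],[0,0,0],[0,0,0],[0,0,0],[0,0,0],[0,0,0],[0,0,0],[0,0,0]]}'
```

```text
clock: 49.5
position: [0.453, 0.0757, 0.1109]
ee_rot: [0.477, 0.522, 0.478, -0.521]
contact_force: [-0.8, 0.8, -0.2]
width: 0.0083
clock: 50.3
position: [0.4531, 0.0753, 0.0424]
ee_rot: [0.478, 0.522, 0.478, -0.521]
contact_force: [0.0, 0.5, 0.2]
width: 0.0084
```

```bash
python3 -m creep '{"delta_pos":[[0.1,0,0],[0.2,0,0],[0.2,0,0]],"dr":[[0,0,0],[0,0,0],[0,0,0]]}' && python3 -m creep '{"delta_pos":[[0.1,0,0],[0.2,0,0],[0.2,0,0]],"dr":[[0,0,0],[0,0,0],[0,0,0]]}'
```

```text
clock: 50.6
position: [0.4526, 0.0751, 0.0401]
ee_rot: [0.478, 0.521, 0.478, -0.521]
contact_force: [0.1, 0.7, -0.2]
width: 0.0083
clock: 50.9
position: [0.4535, 0.0751, 0.0393]
ee_rot: [0.478, 0.522, 0.477, -0.521]
contact_force: [-1.9, -0.8, 11.0]
width: 0.0083
```

Contact at 39 mm. I'll release, lift without closing, and go over the pendant.

```bash
python3 -m creep '{"delta_pos":[[-0.12,0,0],[-0.12,0,0]],"dr":[[0,0,0],[0,0,0]]}' && python3 -m creep '{"delta_pos":[[0,0,0],[0,0,0],[0,0,0],[0,0,0]],"dr":[[0,0,0],[0,0,0],[0,0,0],[0,0,0]]}' -0.4 && python3 -m creep '{"delta_pos":[[-1,0,0],[-3,0,0],[-6,0,0],[-9,0,0],[-9,0,0]],"dr":[[0,0,0],[0,0,0],[0,0,0],[0,0,0],[0,0,0]]}' && python3 - <<'E'
from vis import *
from rig import manip
d=manip.get_image("top");P=cloud(d)
for k,m in prints(d,P).items(): print(k,m.sum(),rect(P[m]) if m.sum()>5 else "",rect(P[m&(P[...,2]>.05)]) if (m&(P[...,2]>.05)).sum()>5 else "")
plan((478,431,120,-1))
E
```

```text
clock: 51.1
position: [0.4531, 0.0752, 0.0396]
ee_rot: [0.478, 0.522, 0.478, -0.521]
contact_force: [-0.8, -0.2, 2.9]
width: 0.0081
clock: 51.5
position: [0.4525, 0.0752, 0.039]
ee_rot: [-0.478, -0.521, -0.478, 0.521]
contact_force: [-0.2, -0.5, 1.0]
width: 0.0255
clock: 52.0
position: [0.4558, 0.0753, 0.1335]
ee_rot: [0.48, 0.524, 0.476, -0.519]
contact_force: [-0.1, 0.2, -0.9]
width: 0.0259
pendant 109 (array([480.6, 436.3]), array([24.6, 28.8]), 4.2) (array([479.9, 433.9]), array([24.5, 10.1]), 89.0)
solitaire 0  
t 52.0 tcp [454.3  75.3 131.6] jaw -4.98 w 26.1 F [ 0.   0.3 -0.1]
(478, 431, 120, -1) [1.18, -0.74, -35.64] [-0.069, -0.0, -0.006]
```

```bash
python3 -m creep '{"delta_pos":[[0,0,-2],[0,-0.1,-6.5],[0,-0.2,-11],[0,-0.3,-15.5],[0.2,-0.4,-20],[0.5,-0.5,-24.5],[0.8,-0.6,-29],[1,-0.7,-33],[1.18,-0.74,-35.6],[1.18,-0.74,-35.64]],"dr":[[0,0,0],[-0.01,0,0],[-0.02,0,0],[-0.03,0,0],[-0.04,0,0],[-0.05,0,0],[-0.06,0,0],[-0.069,0,0],[-0.069,0,0],[-0.069,0,0]]}' && python3 -m creep '{"delta_pos":[[0,0,0],[0,0,0],[0,0,0]],"dr":[[0,0,0],[0,0,0],[0,0,0]]}' && python3 - <<'E'
from vis import *
from rig import manip
d=manip.get_image("top");P=cloud(d)
for k,m in prints(d,P).items(): print(k,m.sum(),rect(P[m]) if m.sum()>5 else "",rect(P[m&(P[...,2]>.022)]) if (m&(P[...,2]>.022)).sum()>5 else "")
plan((478,431.3,54.5,-1))
E
```

```text
clock: 53.05
position: [0.4754, 0.434, 0.1154]
ee_rot: [-0.496, -0.503, -0.497, 0.504]
contact_force: [-0.4, -0.5, -0.4]
width: 0.0258
clock: 53.35
position: [0.4761, 0.4294, 0.1173]
ee_rot: [-0.495, -0.504, -0.495, 0.505]
contact_force: [1.0, -0.6, 0.7]
width: 0.0254
pendant 54 (array([482.4, 431.4]), array([23.4, 20.6]), 7.4) (array([482.4, 431.4]), array([23.4, 20.6]), 7.4)
solitaire 98 (array([455.2,  78.8]), array([26.3, 26.1]), 81.3) (array([454.7,  79.2]), array([25.4, 10.6]), 87.5)
t 53.4 tcp [476.3 429.6 117.6] jaw -1.11 w 25.5 F [-0.3  0.3 -0.9]
(478, 431.3, 54.5, -1) [6.31, 0.17, -0.18] [-0.002, 0.0, 0.0]
```

```bash
python3 -m creep '{"delta_pos":[[1.5,0.17,-0.18],[3.2,0.17,-0.18],[4.8,0.17,-0.18],[5.8,0.17,-0.18],[6.3,0.17,-0.18],[6.3,0.17,-0.18]],"dr":[[0,0,0],[0,0,0],[0,0,0],[0,0,0],[0,0,0],[0,0,0]]}' && python3 -m creep '{"delta_pos":[[0,0,0],[0,0,0],[0,0,0],[0,0,0],[0,0,0]],"dr":[[0,0,0],[0,0,0],[0,0,0],[0,0,0],[0,0,0]]}' -1 30 && python3 -m creep '{"delta_pos":[[-0.5,0,0],[-1.5,0,0],[-3,0,0],[-5,0,0],[-7,0,0],[-7,0,0],[-7,0,0]],"dr":[[0,0,0],[0,0,0],[0,0,0],[0,0,0],[0,0,0],[0,0,0],[0,0,0]]}' && python3 - <<'E'
from vis import *
plan((435,138,110,-1))
E
```

```text
clock: 54.0
position: [0.4777, 0.4322, 0.0535]
ee_rot: [-0.495, -0.504, -0.495, 0.505]
contact_force: [-0.4, 0.2, -0.6]
width: 0.0255
clock: 54.5
position: [0.4781, 0.4328, 0.0548]
ee_rot: [0.495, 0.505, 0.495, -0.504]
contact_force: [-0.8, 0.8, 0.1]
width: 0.0088
clock: 55.2
position: [0.4781, 0.4328, 0.125]
ee_rot: [0.496, 0.505, 0.495, -0.504]
contact_force: [-0.2, -0.5, -1.6]
width: 0.0088
t 55.2 tcp [478.1 432.8 125. ] jaw -1.03 w 8.8 F [-0.2 -0.5 -1.6]
(435, 138, 110, -1) [1.47, -3.78, 29.55] [-0.001, -0.001, -0.001]
```

```bash
python3 -m creep '{"delta_pos":[[0,-0.2,2],[0,-0.7,5.5],[0,-1.2,9],[0,-1.7,12.5],[0,-2.2,16],[0.3,-2.7,19.5],[0.7,-3.2,23],[1.1,-3.5,26.3],[1.4,-3.78,29],[1.4,-3.78,29.55]],"dr":[[0,0,0],[0,0,0],[0,0,0],[0,0,0],[0,0,0],[0,0,0],[0,0,0],[0,0,0],[0,0,0],[0,0,0]]}' && python3 -m creep '{"delta_pos":[[0,0,0],[1.5,0,0],[3.5,0,0],[5.2,0,0],[6.4,0,0],[7,0,0],[7.3,0,0],[7.5,0,0],[7.5,0,0]],"dr":[[0,0,0],[0,0,0],[0,0,0],[0,0,0],[0,0,0],[0,0,0],[0,0,0],[0,0,0],[0,0,0]]}'
```

```text
clock: 56.2
position: [0.4326, 0.1355, 0.109]
ee_rot: [-0.494, -0.504, -0.496, 0.507]
contact_force: [-0.2, 0.3, 0.7]
width: 0.0091
clock: 57.1
position: [0.4352, 0.1382, 0.0356]
ee_rot: [0.496, 0.505, 0.495, -0.504]
contact_force: [0.2, -0.2, 0.3]
width: 0.0089
```

```bash
python3 -m creep '{"delta_pos":[[0.1,0,0],[0.2,0,0],[0.2,0,0]],"dr":[[0,0,0],[0,0,0],[0,0,0]]}' && python3 -m creep '{"delta_pos":[[0.1,0,0],[0.2,0,0],[0.2,0,0]],"dr":[[0,0,0],[0,0,0],[0,0,0]]}'
```

```text
clock: 57.4
position: [0.4349, 0.1379, 0.0336]
ee_rot: [0.495, 0.505, 0.495, -0.504]
contact_force: [0.1, -0.0, -0.6]
width: 0.0086
clock: 57.7
position: [0.4353, 0.1379, 0.0327]
ee_rot: [0.496, 0.505, 0.495, -0.504]
contact_force: [-1.7, -0.1, 11.3]
width: 0.0085
```

```bash
python3 -m creep '{"delta_pos":[[-0.12,0,0],[-0.12,0,0]],"dr":[[0,0,0],[0,0,0]]}' && python3 -m creep '{"delta_pos":[[0,0,0],[0,0,0],[0,0,0],[0,0,0]],"dr":[[0,0,0],[0,0,0],[0,0,0],[0,0,0]]}' -0.4 && python3 -m creep '{"delta_pos":[[-1,0,0],[-4,0,0],[-8,0,0],[-12,0,0],[-15,-2,-3],[-16,-5,-7],[-16,-8,-11],[-16,-10,-15],[-16,-12,-19],[-16,-14,-23]],"dr":[[0,0,0],[0,0,0],[0,0,0],[0,0,0],[0,0,0],[0,0,0],[0,0,0],[0,0,0],[0,0,0],[0,0,0]]}' && python3 -m creep '{"delta_pos":[[0,0,-3],[0,0,-6],[0,0,-9],[0,0,-12],[0,0,-12],[0,0,-12]],"dr":[[0,0,0],[0,0,0],[0,0,0],[0,0,0],[0,0,0],[0,0,0]]}' && python3 - <<'E'
from vis import *
from rig import manip
d=manip.get_image("top");P=cloud(d);a=manip.get_image("scene")["pixels"]
for k,m in prints(d,P).items(): print(k,m.sum(),rect(P[m]) if m.sum()>5 else "",P[m].max(0).round(3) if m.any() else "")
for lo,hi in((.23,.34),(.37,.49)):
    m=(P[...,2]>.045)&(P[...,2]<.07)&(P[...,1]>lo)&(P[...,1]<hi)&(P[...,0]>.41)&(P[...,0]<.55);print(rect(P[m]) if m.sum()>5 else "",m.sum())
cv2.imwrite("pics/g14.png",cv2.resize(np.hstack([a[120:300,130:430][:,:],d["pixels"][130:310,150:400]]),None,fx=1.45,fy=1.45,interpolation=cv2.INTER_CUBIC))
plan()
E
```

```text
clock: 57.9
position: [0.4351, 0.1379, 0.0328]
ee_rot: [0.496, 0.505, 0.495, -0.504]
contact_force: [-0.3, 0.8, 0.4]
width: 0.0088
clock: 58.3
position: [0.4348, 0.1379, 0.0325]
ee_rot: [-0.495, -0.504, -0.496, 0.505]
contact_force: [-0.2, -0.0, 0.0]
width: 0.0259
clock: 59.3
position: [0.2978, 0.3718, 0.1937]
ee_rot: [0.496, 0.505, 0.495, -0.504]
contact_force: [1.0, 0.5, -0.4]
width: 0.0257
clock: 59.9
position: [0.3008, 0.4904, 0.1927]
ee_rot: [-0.496, -0.504, -0.496, 0.504]
contact_force: [0.2, -0.6, -0.4]
width: 0.0258
pendant 108 (array([436.6, 140.1]), array([26.4, 24.5]), 88.8) [0.449 0.153 0.053]
solitaire 99 (array([455.3,  78.7]), array([26.2, 25.8]), 80.3) [0.467 0.092 0.055]
(array([482.1, 282.8]), array([58.3, 77.5]), 88.9) 314
(array([482.5, 431.5]), array([58.9, 76.4]), 89.3) 292
t 60.0 tcp [300.9 489.3 192.8] jaw -1.04 w 25.5 F [-0.   0.4 -0.9]
```

```bash
python3 - <<'E'
from vis import *
from rig import manip
d=manip.get_image("top");P=cloud(d);d0=dict(np.load("top0.npz"));P0=cloud(d0)
for n,Q,D in(("start",P0,d0),("now",P,d)):
    z=Q[...,2]
    def c(x,y,r,lo,hi):
        m=(np.hypot(Q[...,0]-x,Q[...,1]-y)<r)&(z>lo)&(z<hi);return Q[m].mean(0).round(4),m.sum()
    print(n,"ball",c(.379,.255,.045,.06,.1),"knob",c(.404,.356,.03,.05,.1),"loupe",c(.4366,-.031,.035,.012,.04),"bar",c(.538,-.059,.07,.02,.05),"stack",c(.5655,.0975,.06,.03,.08))
    g=D["pixels"].max(2);vv,uu=np.nonzero(g[255:270,200:220]<70);print(" line px",[(v+255,uu[vv==v].mean().round(1)+200) for v in np.unique(vv)])
print(np.abs(d["pixels"][150:260,340:390].astype(int)-d0["pixels"][150:260,340:390]).max(2).mean())
E
```

```text
start ball (array([0.3791, 0.2371, 0.078 ]), np.int64(32)) knob (array([0.4025, 0.3554, 0.0758]), np.int64(52)) loupe (array([ 0.4378, -0.0313,  0.0196]), np.int64(118)) bar (array([ 0.5458, -0.0595,  0.0294]), np.int64(452)) stack (array([0.5655, 0.0971, 0.0453]), np.int64(725))
 line px [(np.int64(257), np.float64(208.5)), (np.int64(258), np.float64(208.5)), (np.int64(259), np.float64(208.5)), (np.int64(260), np.float64(208.5)), (np.int64(261), np.float64(208.5)), (np.int64(265), np.float64(209.5)), (np.int64(266), np.float64(209.0)), (np.int64(267), np.float64(209.0))]
now ball (array([0.3788, 0.2377, 0.0771]), np.int64(33)) knob (array([0.4026, 0.3557, 0.0763]), np.int64(50)) loupe (array([ 0.4372, -0.0313,  0.02  ]), np.int64(121)) bar (array([ 0.5457, -0.0591,  0.0295]), np.int64(456)) stack (array([0.5682, 0.0969, 0.0367]), np.int64(238))
 line px [(np.int64(257), np.float64(208.5)), (np.int64(258), np.float64(208.5)), (np.int64(259), np.float64(208.5)), (np.int64(260), np.float64(208.5)), (np.int64(261), np.float64(208.5)), (np.int64(265), np.float64(209.5)), (np.int64(266), np.float64(209.0)), (np.int64(267), np.float64(209.0))]
2.719818181818182
```

All checks agree, so I'm handing the job in.

```bash
python3 -c "
from rig import manip
print(manip.sign_off())"
```

```text
the job is handed in; nothing more can be done
None
```

I finished the job and handed it in at about 60 s. Two prints were on the board, the green solitaire and the blue pendant. Each went into its own dish, on pads 1 and 3. I switched the lamp on, led the turntable once round counter-clockwise, switched the lamp off, and put both prints back upright on the board.

**Last checks, by measurement:**
- **Alignment:** the rim line matches the base line at the same pixels as at the start.
- **Lamp lever:** it is back within 1 mm of its "off" position.
- **Bystanders:** the loupe and the red bar have not moved.
- **Stack:** the two unused dishes are still nested. They shifted about 3 mm while I was gripping the others.

**What went less than cleanly:**
- **Pendant:** after its first placing I closed the fingers too soon and lifted it out again. I set it back in its dish before switching the lamp on.
- **Solitaire:** it was knocked about 15 mm inside its dish around the time I switched the lamp off. It stayed upright, and I gripped it where it stood.
- **Dish placing:** by the robot's own readings both dishes sit about 2–3 mm off the pad middles. The camera agrees for pad 3 but puts the pad 1 dish up to 5 mm off along its long side.
- **Final picture:** the viewer's limit had been reached, so the end state was checked from camera and depth data only.

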